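# Pack the hat-shaped feet crown-up, crown-down in the sloping rack

### The job

Pack the three remaining hat-shaped wooden feet into the sloping rack beside the one already at its left end, crowns pointing alternately up and down the slope so that all four interlock between the cheeks, each lying flat on the bed and against the lower ledge. One foot is still held in the shaping jig: flip the toggle clamp's red-knobbed handle up past centre to free it, and leave the clamp open. Leave the tools and other things on the table where they lie.

Things in the scene. Friction and masses are not known exactly. Their poses are not given: they have to be found in the camera images.
- foot_1: Hat-shaped light-wood foot, 40 mm thick (z), about 0.16 kg: a brim 72 mm wide (y) and 22 mm thick (x -28 to -6 mm), in its middle a crown 30 mm wide (to x +28). 56 mm from brim back to crown end, edges rounded 3 mm. Origin at the middle of these 56 mm and of the thickness; +x points out of the crown. Already in the rack, at the left (+y) end, crown up the slope.
- foot_2: Hat-shaped light-wood foot, 40 mm thick, all four alike (see foot_1). Lies flat on the table in front of the rack, turned any way; origin 20 mm above the table.
- foot_3: Hat-shaped light-wood foot, 40 mm thick, all four alike (see foot_1). Lies flat on the table in front of the rack, turned any way; origin 20 mm above the table.
- foot_4: Hat-shaped light-wood foot, 40 mm thick, all four alike (see foot_1). Lies flat in the jig under the toggle clamp, origin 35 mm above the table. Fences 8 mm high above the jig's board stand 1.5 mm off its brim back, crown end and brim ends, so it comes out straight up once the clamp is open.
- foot_1_crown (a point): middle of the crown's end face of foot_1
- foot_2_crown (a point): middle of the crown's end face of foot_2
- foot_3_crown (a point): middle of the crown's end face of foot_3
- foot_4_crown (a point): middle of the crown's end face of foot_4
- rack_bed: Sloping bed of the dark packing rack, fixed, 30 degrees from level, facing the robot. Origin on the bed's surface in the middle of the row; +x up the slope, +y along the row to the left, +z out of the bed. Bed surface from x = -29 to +65 mm, open at the top, with 26 mm high cheeks at y = +-120.5 mm. It takes four feet lying flat, side by side, only with crowns alternately up and down.
- rack_ledge (a point): Middle of the inner face of the aluminium ledge across the lower edge of the bed (bed x = -29 mm, bed surface); the ledge is 10 mm high. A foot seated flat on the bed and against it has its origin at bed x = -1, z = 20 mm.
- slot_2 (a point): Second place in the row, on the bed surface (bed y = +27 mm); its foot lies crown down the slope. With the four feet spread evenly 3.2 mm is free between neighbours and at the cheeks.
- slot_3 (a point): Third place in the row, on the bed surface (bed y = -27 mm); its foot lies crown up the slope.
- slot_4 (a point): Fourth place, at the right end, on the bed surface (bed y = -81 mm); its foot lies crown down the slope.
- jig: Shaping jig, fixed: grey base board 200 x 114 x 15 mm, origin in the middle of its underside. The clamp's handle is at its -x end; at x = +53, y = 0 mm foot_4 lies with its crown to the jig's +y. The clamp's steel frame spans x = -92 to -10 mm, y = +-22 mm, up to z = 80 mm.
- clamp_arm (a joint): Angle of the toggle clamp's hold-down arm about an axis along the jig's y at jig x = -26, z = 72 mm: 0 clamped, level, its foot on foot_4; grows as the arm rises, 1.45 at the open stop, where it stands nearly upright, up to z = 158 mm. While locked it can be raised only by the handle.
- clamp_grip (a point): Centre of the red ball knob, 26 mm across, at the end of the clamp's handle (a 10 mm steel bar). Clamped, the handle lies level towards the jig's -x, the knob 92 mm above the table. Lifting swings it up and over; the first 10 degrees pass dead centre, the arm still down. Past upright it falls open, 18 degrees over towards foot_4, and stays. Pinched along jig y, the ball turns in the pads.
- clamp_knee (a point): Pivot of handle and arm (lifting needs a few newtons at the knob), 24 mm above the arm's axis when clamped. From its clamped position the grip point (clamp_grip) travels in the jig's (x, z), mm: (1, 16), (3, 35), (5, 44), (10, 57), (15, 65), (22, 72), (33, 77), (46, 79), (64, 78), (78, 75), (91, 70).
- try_square: the try square (rosewood stock, steel blade at right angles), 168 x 100 mm, 12 mm high, lying at the right front (a bystander; origin at the middle of its underside)
- bevel: the sliding bevel (dark stock, steel blade), 254 x 36 x 26 mm, lying along the right edge (a bystander; origin at the middle of its underside)
- chisel: the chisel (light handle with blue end), 246 x 33 x 23 mm, lying along the left edge; beyond that edge a tall mahogany panel stands close ahead of where the arm starts, so come out to the middle (towards -y) before reaching forward (a bystander; origin at the middle of its underside)
- pencil: the red pencil, 166 mm long, 8 mm high, lying between the two loose feet (a bystander; origin at the middle of its underside)
- small_foot: a small turned mahogany foot, 40 mm across, 52 mm tall, standing behind the gap between rack and jig (a bystander; origin at the middle of its underside)

How it is judged:
By the outcome, as a careful person would: the job done as asked, in the order asked, and still so for the second after the job is handed in, with the robot touching nothing.
It also fails if it takes over 72 s, if anything falls off the work surface, if the arm or the gripper's body presses on something with over 40 N, if the wrist force passes 120 N, or if a joint passes its speed limit or range.

### The arm

A 7-joint arm with a two-finger parallel gripper is mounted at the origin on a cart in front of the work surface, level with it; the furniture and walls round the work are solid. World frame = base frame: x ahead of the robot, y to its left, z up, the work surface at z = 0. Lengths are in m, angles in rad, forces in N, time in s.
With the tool pointing down it reaches from about 0.4 to 0.85 m from the base axis. Payload 4.5 kg.
Tool frame: the origin (TCP) lies where the fingers leave the gripper's body, on its centre line; the fingertips stand 64 mm ahead of it and the grasp point (between the pads) lies 45 mm ahead of it; z points along the fingers, y is the line along which they close (so a half turn about z gives the same grasp; the last joint's range is limited). The gripper opens to 88 mm and grips with 3 to 60 N. Pads are 18 mm wide; open, the fingers measure 123 mm over their backs; the gripper's body (75 mm by 187 mm) begins 45 mm behind the grasp point.
Start: joints at [-1.104, 0.689, -0.195, 1.565, 0.157, 0.902, -0.215], TCP at [0.262, 0.567, 0.303] pointing down, gripper open.
Joint ranges: [-3.01, 3.01], [-0.46, 2.08], [-1.47, 1.51], [0.13, 2.56], [-1, 4.14], [0.04, 2.09], [-2.66, 2.66]. Speed limits (rad/s): [2.57, 2.57, 3.14, 3.14, 3.14, 3.14, 3.14].

### API

Orientations are given as a unit quaternion [x, y, z, w].
In Python, from plant import r gives the robot as it stands.
- The arm moves only by the tool play_rows, never from a script. Its arguments are lists of equal length, an entry for each row: "translation": the shift along the tool's x, y, z in m, a list of three; "delta_rot": the turn, a rotation vector about the tool's x, y, z in degrees, a list of three; "grip": the opening, from -1 (shut) to 1 (fully open). In form: {"translation": [[x, y, z], ...], "delta_rot": [[rx, ry, rz], ...], "grip": [grip, ...]}. A call has 1 to 20 rows; each row shifts and turns the commanded pose from where the row before left it, along the tool's axes as they then stand; what a row does not reach is not made up. A row lasts 1/8 s, in which the tool goes at most 62.5 mm and 10.7 degrees, less where a joint would pass 70% of its speed; a pose out of reach is approached as far as the arm can. A call with a gripper value outside its range is refused whole. The fingers move at their own pace and stop on an object; "squeeze" is the grip in N (left out, the last holds). Time passes only in rows, so rows that do not move let the fingers close. It gives the time, the measured TCP pose, the force, the opening and the grip force at its end, in the units of the state.
- r.get_state(): the state, without advancing time (a new reading comes with each control period).
- r.snapshot(name): name is "side" or "top"; returns the picture (384x512x3 uint8, blue, green, red); there is no depth.
- r.get_calibration(name): a dict with "intrinsics" (3x3 intrinsics, pixels), "eye" and "rotation" of the camera in the world. Camera axes: x right, y up, looking along -z (the intrinsics and any distortion apply to the point x, -y, -z); pixel columns grow to the right and rows downward; lengths in m; the calibration is good to about 2 mm. A picture is of the moment at which its call begins. get_calibration takes no time and is no camera call.
- r.finish_job(): hands the job in; it is judged then, once.
Trained networks look in the newest picture that a camera, given by its name, has taken for a name from the list of things; names that differ only in an ending like _2 or _b are one class to them, and where a whole thing is asked for, a point or a joint stands for the part that bears it (a point fixed in the world has none). Each returns a list of dicts, best first, with "confidence" (0 to 1); they miss things now and then, are a little off and sometimes report something else, mostly with a low value. They report only what shows in the picture. A call takes as long as a camera call.
- r.look_for(camera, target): "point" ([x, y, z] in m, in world coordinates, good to about 4 mm: the middle of the surface that is visible of it).
- r.silhouettes(camera, target): "pixels" (384x512 bool, what is visible of it).
The state is a dict: "clock": time; "q": joint angles; "qd": joint speeds; "joint_torque": joint torques, N m; "tool_pos": TCP position; "eef_rot": TCP orientation; "contact_force": force on the tool from outside, world axes, zero at the start; "moment": the same for the moment, N m; "opening": opening from 0.0 (shut) to 1.0 (fully open); "finger_force": force on a finger pad.
Only numpy, scipy, OpenCV 4.12 (cv2) and the standard library are available. Lean on these libraries where they do the work, as an engineer would, in place of code of your own. Each camera call takes 0.05 s, during which the arm holds its last target. There are 200 camera calls.

## Working session

There is one attempt and no reset: what is moved stays moved. The work goes in short steps, Python scripts to look and compute and a tool call to move; the robot and the scene stay as the last step left them, time stands still between calls to the robot, and variables do not carry over. Pictures are saved under pics/ and viewed, at most 10 in all, crops included, and the job is handed in when it is done.

Besides the shell and the picture viewer there is one more tool, called after "Emit:" as name(argument=value, ...), one argument or row to a line, values as JSON. play_rows: Moves the arm, as the interface text tells. Its arguments: {"type":"object","properties":{"translation":{"type":"array","items":{"type":"array","items":{"type":"number"}}},"delta_rot":{"type":"array","items":{"type":"array","items":{"type":"number"}}},"grip":{"type":"array","items":{"type":"number"}},"squeeze":{"type":"number"}},"required":["translation","delta_rot","grip"]}

```bash
mkdir -p pics; ls
cat > first.py <<'E'
from plant import r
import cv2,numpy as np
for c in("side","top"):
    im=r.snapshot(c); cv2.imwrite(f"pics/{c}0.png",im)
    k=r.get_calibration(c); print(c,np.round(k["intrinsics"],1).tolist(),np.round(k["eye"],4).tolist(),np.round(k["rotation"],3).tolist(),[x for x in k if x not in("intrinsics","eye","rotation")])
    for n in("foot_1","foot_1_crown","rack_ledge","jig","clamp_grip","slot_2","slot_4","rack_bed","pencil","clamp_knee","small_foot"):
        try: print(n,[(round(d["confidence"],2),np.round(d["point"],3).tolist()) for d in r.look_for(c,n)][:6])
        except Exception as e: print(n,e)
s=r.get_state();print(s)
E
python3 first.py
```

```text
pics
side [[463.2, 0.0, 250.7], [0.0, 463.2, 192.2], [0.0, 0.0, 1.0]] [0.4428, -0.7956, 0.8169] [0.403, -0.026, -0.052, 0.913] []
foot_1 [(0.96, [0.457, 0.196, 0.035]), (0.84, [0.441, -0.002, 0.039]), (0.84, [0.599, -0.206, 0.053]), (0.72, [0.622, 0.157, 0.062]), (0.7, [0.658, 0.058, 0.053])]
foot_1_crown [(0.77, [0.627, 0.156, 0.067])]
rack_ledge [(0.6, [0.658, 0.052, 0.058])]
jig [(0.75, [0.525, -0.186, 0.015]), (0.43, [0.461, -0.171, 0.097]), (0.32, [0.656, 0.054, 0.052]), (0.18, [0.454, 0.195, 0.033])]
clamp_grip [(0.6, [0.463, -0.169, 0.096]), (0.49, [0.712, -0.111, 0.045])]
slot_2 [(0.6, [0.652, 0.06, 0.055]), (0.17, [0.603, -0.208, 0.053])]
slot_4 [(0.6, [0.652, 0.06, 0.055]), (0.17, [0.603, -0.208, 0.053])]
rack_bed [(0.59, [0.655, 0.057, 0.053])]
pencil [(0.57, [0.419, 0.081, 0.008])]
clamp_knee [(0.85, [0.462, -0.17, 0.094])]
small_foot [(0.52, [0.709, -0.111, 0.046])]
top [[359.2, 0.0, 257.6], [0.0, 359.2, 184.2], [0.0, 0.0, 1.0]] [0.3736, 0.0136, 0.9886] [0.06, -0.065, -0.697, 0.711] []
foot_1 [(0.92, [0.598, -0.188, 0.051]), (0.86, [0.62, 0.171, 0.066]), (0.84, [0.458, 0
[... 563 characters left out ...]
1.2, 'q': array([-1.10420421,  0.68908153, -0.19462525,  1.56532162,  0.15729745,
        0.90251628, -0.21510679]), 'qd': array([-0.00156831, -0.00088264, -0.00135522, -0.00252616, -0.00056987,
        0.00057558, -0.00075878]), 'joint_torque': array([-3.03957140e-04, -5.27491021e+01, -1.26717791e+00, -1.53745562e+01,
       -5.18988341e-02, -6.67927943e-04,  2.15895722e-05]), 'tool_pos': array([0.26209767, 0.56739284, 0.30274911]), 'eef_rot': array([ 2.14693486e-01,  9.76681476e-01,  3.03078721e-05, -5.10612454e-06]), 'contact_force': array([-0.81891159, -0.70912619, -0.21333389]), 'moment': array([-0.0088318 ,  0.01831907,  0.03665339]), 'finger_force': 0.0, 'opening': 1.0014469436288016}
```

View pictures.

View pics/side0.png

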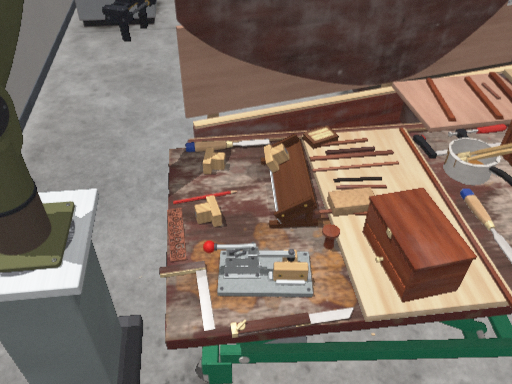

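View pics/top0.png

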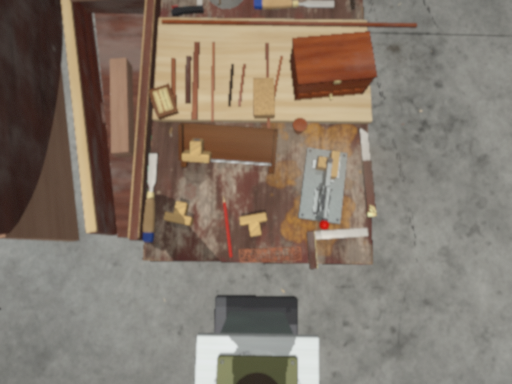

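```bash
cat > h.py <<'E'
from plant import r
import cv2,numpy as np
from scipy.spatial.transform import Rotation as R
from scipy.optimize import minimize
CAL={c:r.get_calibration(c) for c in("side","top")}
def proj(c,P):
    k=CAL[c]; p=(np.atleast_2d(P)-k["eye"])@R.from_quat(k["rotation"]).as_matrix()
    p=p*[1,-1,-1]; p=p@np.array(k["intrinsics"]).T
    return p[:,:2]/p[:,2:]
def ray(c,uv):
    k=CAL[c]; d=np.linalg.inv(k["intrinsics"])@[uv[0],uv[1],1]
    return np.array(k["eye"]),R.from_quat(k["rotation"]).apply(d*[1,-1,-1])
def tri(uvs):
    A=np.zeros((3,3));b=np.zeros(3)
    for c,uv in uvs.items():
        o,d=ray(c,uv);d/=np.linalg.norm(d);M=np.eye(3)-np.outer(d,d);A+=M;b+=M@o
    return np.linalg.solve(A,b)
def box(x0,x1,y0,y1,z0,z1): return np.array([[x,y,z] for x in(x0,x1) for y in(y0,y1) for z in(z0,z1)])/1000
FOOT=[box(-28,-6,-36,36,-20,20),box(-28,28,-15,15,-20,20)]
BED=[box(-29,65,-120.5,120.5,0,0)]
S=4
def render(c,boxes,T):
    m=np.zeros((384*S,512*S),np.uint8); Rm,t=T
    for b in boxes:
        p=(proj(c,b@Rm.T+t)+.5)*S-.5
        cv2.fillConvexPoly(m,cv2.convexHull(np.round(p*16).astype(np.int32)),1,shift=4)
    return cv2.resize(m.astype(np.float32),(512,384),interpolation=cv2.INTER_AREA)
def flat(x,y,z,a): return R.from_euler("z",a).as_matrix(),np.array([x,y,z])
def tilt(x,y,z,a): return (R.from_euler("z",a)*R.from_euler("y",-np.pi/6)).as_matrix(),np.array([x,y,z])
def fit(masks,boxes,mk,x0,steps):
    def f(p):
        e=0
        for c,m in masks.items():
            q=render(c,boxes,mk(p)); e+=np.abs(q-m).sum()/m.sum()
        return e
    sim=np.array([x0]+[np.array(x0)+np.eye(len(x0))[i]*steps[i] for i in range(len(x0))])
    return minimize(f,x0,method="Nelder-Mead",options=dict(initial_simplex=sim,xatol=1e-4,fatol=1e-4,maxiter=400))
def outline(im,c,boxes,T,col,sc,off):
    Rm,t=T
    for b in boxes:
        p=(proj(c,b@Rm.T+t)-off+.5)*sc-.5
        for i in range(8):
            for j in range(i):
                if bin(i^j).count("1")==1: cv2.line(im,tuple(np.int32(p[i])),tuple(np.int32(p[j])),col,1,cv2.LINE_AA)
E
cat > fit1.py <<'E'
from h import *
import pickle
sil={};ims={}
for c in("side","top"):
    ims[c]=r.snapshot(c)
    for n in("foot_1","jig","rack_bed"):
        sil[c,n]=[(d["confidence"],d["pixels"]) for d in r.silhouettes(c,n)]
        print(c,n,[(round(a,2),int(m.sum()),np.round(np.argwhere(m).mean(0)[::-1]).tolist()) for a,m in sil[c,n]][:7])
pickle.dump((sil,ims),open("d.pkl","wb"))
def pick(c,n,P):
    uv=proj(c,P)[0]; L=[m for a,m in sil[c,n] if a>.3 and m.sum()>80]
    L=[(np.hypot(*(np.argwhere(m).mean(0)[::-1]-uv)),m) for m in L]; d,m=min(L,key=lambda q:q[0]); return m.astype(np.float32) if d<12 else None
res={}
for name,P,mk in [("A",(.457,.207,.02),lambda p:flat(p[0],p[1],.02,p[2])),("B",(.44,.005,.02),lambda p:flat(p[0],p[1],.02,p[2])),("J",(.6,-.197,.035),lambda p:flat(p[0],p[1],.035,p[2]))]:
    ms={c:pick(c,"foot_1",P) for c in("side","top")}; ms={c:m for c,m in ms.items() if m is not None}
    for sub in ([ms]+[{c:m} for c,m in ms.items()]):
        best=min((fit(sub,FOOT,mk,[P[0],P[1],a],[.006,.006,.3]) for a in np.arange(-3,3,.785)),key=lambda o:o.fun)
        print(name,list(sub),np.round(best.x,4),round(np.degrees(best.x[2]),1),round(best.fun,3))
        if len(sub)==len(ms): res[name]=mk(best.x)
ms={c:pick(c,"foot_1",(.62,.165,.06)) for c in("side","top")}
mk=lambda p:tilt(*p)
b=min((fit(ms,FOOT,mk,[.62,.165,.06,a],[.006,.006,.006,.1]) for a in(-.1,.1)),key=lambda o:o.fun)
print("F1",np.round(b.x,4),np.degrees(b.x[3]),b.fun); res["F1"]=mk(b.x)
kn={}
for c in ims:
    h=cv2.cvtColor(ims[c],cv2.COLOR_BGR2HSV); m=((h[...,0]<8)|(h[...,0]>172))&(h[...,1]>200)&(h[...,2]>110)
    uv=proj(c,(.461,-.165,.095))[0]; yy,xx=np.nonzero(m); k=np.hypot(xx-uv[0],yy-uv[1])<12
    kn[c]=(xx[k].mean(),yy[k].mean()); print(c,uv,kn[c],k.sum())
print("knob",tri(kn))
# rack from foot1
Rm,t=res["F1"]; t0=t-Rm@np.array([-.001,.081,.02]); print("rack0",t0)
res["rack"]=(Rm,t0)
pickle.dump(res,open("res.pkl","wb"))
for c,(x,y,w,hh) in dict(side=(165,125,200,150),top=(140,110,240,160)).items():
    sc=4 if c=="side" else 3.3
    im=cv2.resize(ims[c][y:y+hh,x:x+w],None,fx=sc,fy=sc,interpolation=cv2.INTER_CUBIC)
    for n,T in res.items(): outline(im,c,BED if n=="rack" else FOOT,T,(0,255,0) if n!="rack" else (255,255,0),sc,(x,y))
    cv2.imwrite(f"pics/{c}1.png",im)
E
python3 fit1.py
```

```text
side foot_1 [(0.97, 657, [290.0, 270.0]), (0.83, 577, [208.0, 212.0]), (0.75, 393, [213.0, 161.0])]
side jig [(0.89, 3679, [256.0, 273.0]), (0.44, 1503, [286.0, 322.0])]
side rack_bed [(0.65, 2512, [292.0, 183.0])]
top foot_1 [(0.94, 425, [179.0, 214.0]), (0.87, 497, [196.0, 153.0]), (0.7, 363, [253.0, 222.0]), (0.54, 325, [329.0, 164.0])]
top jig [(0.97, 2625, [322.0, 190.0])]
top rack_bed [(0.71, 3260, [231.0, 143.0]), (0.68, 321, [326.0, 196.0])]
A ['side', 'top'] [ 0.4653  0.2158 -0.1677] -9.6 0.368
A ['side'] [ 0.4638  0.2145 -0.089 ] -5.1 0.211
A ['top'] [ 0.4654  0.2162 -0.2105] -12.1 0.102
B ['side', 'top'] [0.4339 0.015  3.323 ] 190.4 0.283
B ['side'] [ 0.4335  0.0134 -2.9684] -170.1 0.108
B ['top'] [ 0.4343  0.0156 -2.9183] -167.2 0.145
J ['side', 'top'] [ 0.6031 -0.1802  1.4452] 82.8 0.9
J ['side'] [ 0.6027 -0.183   1.3726] 78.6 0.367
J ['top'] [ 0.6037 -0.1792  1.4532] 83.3 0.515Traceback (most recent call last):
  File "fit1.py", line 22, in <module>
    b=min((fit(ms,FOOT,mk,[.62,.165,.06,a],[.006,.006,.006,.1]) for a in(-.1,.1)),key=lambda o:o.fun)
  File "fit1.py", line 22, in <genexpr>
    b=min((fit(ms,FOOT,mk,[.62,.165,.06,a],[.006,.006,.006,.1]) for a in(-.1,.1)),key=lambda o:o.fun)
           ~~~^^^^^^^^^^^^^^^^^^^^^^^^^^^^^^^^^^^^^^^^^^^^^^^^^
  File "h.py", line 37, in fit
    return minimize(f,x0,method="Nelder-Mead",options=dict(initial_simplex=sim,xatol=1e-4,fatol=1e-4,maxiter=400))
    res = _minimize_neldermead(fun, x0, args, callback, bounds=bounds,
                               **options)
    fsim[k] = func(sim[k])
              ~~~~^^^^^^^^
    fx = function(np.copy(x), *(wrapper_args + args))
  File "h.py", line 34, in f
    q=render(c,boxes,mk(p)); e+=np.abs(q-m).sum()/m.sum()
                                       ~^~
TypeError: unsupported operand type(s) for -: 'float' and 'NoneType'
```

```bash
cat > fit2.py <<'E'
from h import *
import pickle
sil,ims=pickle.load(open("d.pkl","rb"))
def gc(c,T,boxes=FOOT,it=3):
    m0=render(c,boxes,T)>.5; k=np.ones((3,3),np.uint8)
    er=cv2.erode(m0.astype(np.uint8),k,iterations=2); di=cv2.dilate(m0.astype(np.uint8),k,iterations=4); far=cv2.dilate(m0.astype(np.uint8),k,iterations=12)
    m=np.full(m0.shape,cv2.GC_BGD,np.uint8); m[di>0]=cv2.GC_PR_BGD; m[m0]=cv2.GC_PR_FGD; m[er>0]=cv2.GC_FGD
    ys,xs=np.nonzero(far); sl=np.s_[ys.min():ys.max(),xs.min():xs.max()]
    mm=m[sl].copy(); cv2.grabCut(ims[c][sl].copy(),mm,None,np.zeros((1,65)),np.zeros((1,65)),it,cv2.GC_INIT_WITH_MASK)
    out=np.zeros(m0.shape,np.float32); out[sl]=(mm&1); return out
res={}
G={"A":([.4645,.2155,-.15],lambda p:flat(p[0],p[1],.02,p[2])),"B":([.434,.0148,-2.95],lambda p:flat(p[0],p[1],.02,p[2])),
"J":([.603,-.180,1.44],lambda p:flat(p[0],p[1],.035,p[2])),"F1":([.635,.171,.06,0.],lambda p:tilt(*p))}
for n,(p,mk) in G.items():
    p=np.array(p)
    if n=="F1":
        m={"top":[m for a,m in sil["top","foot_1"] if abs(np.argwhere(m).mean(0)[1]-196)<5][0].astype(np.float32)}
        m["side"]=sil["side","rack_bed"][0][1].astype(np.float32)*0; 
        h=cv2.cvtColor(ims["side"],cv2.COLOR_BGR2HSV); w=(h[...,2]>130)&(h[...,1]>60); w[:138]=0;w[170:]=0;w[:,:260]=0;w[:,292:]=0
        m["side"]=w.astype(np.float32); print("side F1 px",w.sum())
        p=fit(m,FOOT,mk,p,[.006,.006,.006,.1]).x; print(p)
    for i in range(3):
        ms={c:gc(c,mk(p)) for c in ims}
        o=fit(ms,FOOT,mk,p,[.004]*(len(p)-1)+[.1]); p=o.x
    print(n,np.round(p,4),round(np.degrees(p[-1]),1),round(o.fun,3),[np.round(fit({c:ms[c]},FOOT,mk,p,[.004]*(len(p)-1)+[.1]).x,4).tolist() for c in ms] if n!="F1" else "")
    res[n]=mk(p)
kn={}
for c in ims:
    h=cv2.cvtColor(ims[c],cv2.COLOR_BGR2HSV); m=((h[...,0]<8)|(h[...,0]>172))&(h[...,1]>200)&(h[...,2]>110)
    uv=proj(c,(.461,-.165,.095))[0]; yy,xx=np.nonzero(m); k=np.hypot(xx-uv[0],yy-uv[1])<12
    kn[c]=(xx[k].mean(),yy[k].mean()); print(c,uv,kn[c],k.sum())
print("knob",tri(kn))
Rm,t=res["F1"]; t0=t-Rm@np.array([-.001,.081,.02]); print("rack0",t0)
res["rack"]=(Rm,t0)
Rj,tj=res["J"]; a=np.arctan2(Rj[1,0],Rj[0,0])-np.pi/2; res["jig"]=flat(*(np.r_[tj[:2],0]-flat(0,0,0,a)[0]@[.053,0,0]),a)
print("jig",res["jig"][1],np.degrees(a))
pickle.dump(res,open("res.pkl","wb"))
MB={"rack":BED+[box(-29,65,120.5,120.5,0,26),box(-29,65,-120.5,-120.5,0,26)],"jig":[box(-100,100,-57,57,0,15)]}
for c,(x,y,w,hh) in dict(side=(165,125,200,150),top=(140,110,240,160)).items():
    sc=4 if c=="side" else 3.3
    im=cv2.resize(ims[c][y:y+hh,x:x+w],None,fx=sc,fy=sc,interpolation=cv2.INTER_CUBIC)
    for n,T in res.items(): outline(im,c,MB.get(n,FOOT),T,(0,255,0) if n not in MB else (255,255,0),sc,(x,y))
    cv2.imwrite(f"pics/{c}1.png",im)
E
python3 fit2.py
```

```text
A [ 0.4655  0.2148 -0.183 ] -10.5 0.397 [[0.463, 0.2087, -0.1257], [0.4663, 0.2176, -0.1928]]
B [ 0.4352  0.0154 -2.9906] -171.3 0.205 [[0.434, 0.0137, -2.9795], [0.436, 0.0156, -2.9753]]
J [ 0.6031 -0.1813  1.4302] 81.9 0.345 [[0.6013, -0.1853, 1.4414], [0.6045, -0.179, 1.4203]]
side F1 px 416
[ 0.62910669  0.17300791  0.05644206 -0.02906399]
F1 [ 0.6314  0.179   0.0493 -0.0285] -1.6 0.348 
side [221.8864548  245.69190236] (np.float64(211.8), np.float64(245.88)) 25
top [326.35942538 214.16788444] (np.float64(324.19444444444446), np.float64(223.69444444444446)) 36
knob [ 0.43894376 -0.15993977  0.09108024]
rack0 [0.63992193 0.09774745 0.03244531]
jig [ 0.5506202  -0.17384307  0.        ] -8.05822318864379
```

View pics/side1.png

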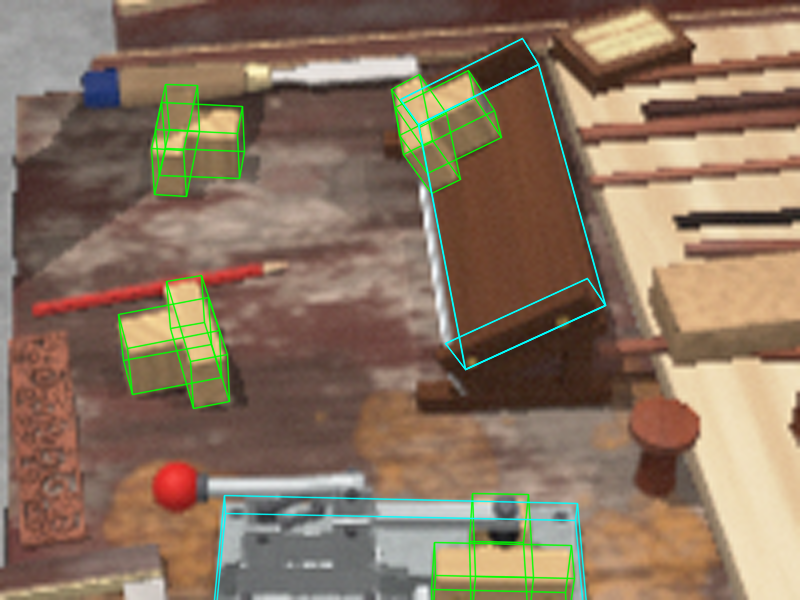

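View pics/top1.png

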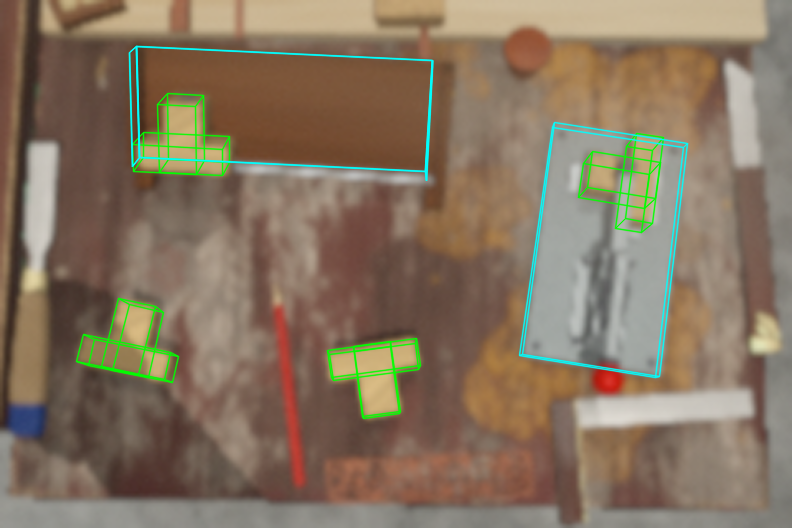

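Run:
```python
import pickle,cv2,numpy as np
sil,ims=pickle.load(open("d.pkl","rb"))
def cr(c,x,y,w,h,s): return cv2.resize(ims[c][y:y+h,x:x+w],(400,300),interpolation=cv2.INTER_CUBIC)
m=np.vstack([np.hstack([cr("top",160,195,40,30,10),cr("side",195,143,40,30,10)]),np.hstack([cr("top",176,118,56,42,7),cr("side",255,132,56,42,7)])])
m=np.clip(m.astype(float)*1.4,0,255).astype(np.uint8)
cv2.imwrite("pics/m.png",m)
```

```text
(no output)
```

View pics/m.png

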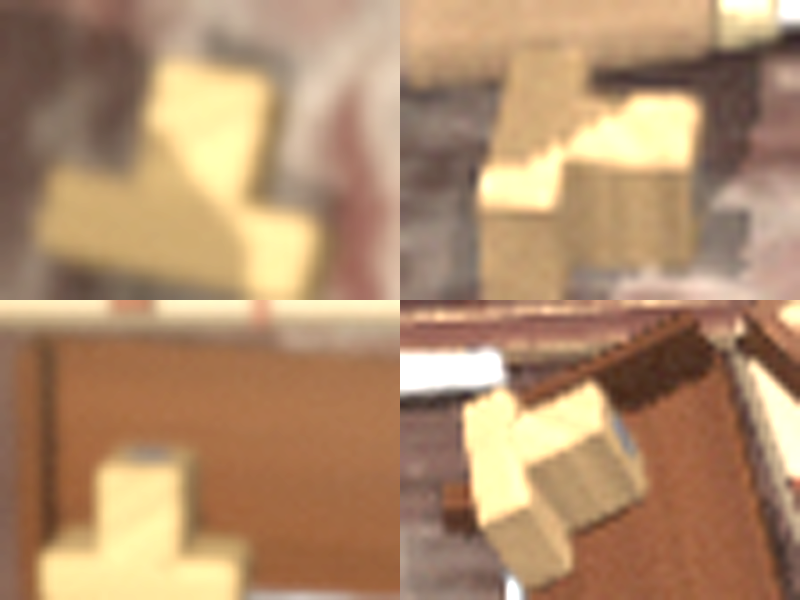

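```bash
cat > m2.py <<'E'
from h import *
import pickle
sil,ims=pickle.load(open("d.pkl","rb")); res=pickle.load(open("res.pkl","rb"))
Rm,t=res["rack"]
pts=np.array([[x,y,z] for x in(-29,65) for y in(-120.5,120.5) for z in(0,26)]+[[-29,-120.5,10],[-29,0,10],[-29,0,0]])/1000@Rm.T+t
s=5.7
def cr(c,x,y,w,h):
    im=cv2.resize(ims[c][y:y+h,x:x+w],None,fx=s,fy=s,interpolation=cv2.INTER_CUBIC)
    im=np.clip(im.astype(float)*1.6,0,255).astype(np.uint8)
    for p in (proj(c,pts)-(x,y)+.5)*s-.5: cv2.circle(im,tuple(np.int32(np.round(p))),1,(0,255,0),-1)
    return im
a=cr("top",176,118,110,52); b=cv2.rotate(cr("side",258,130,66,100),cv2.ROTATE_90_CLOCKWISE)[:,:]
b=b[:600-a.shape[0]] if 0 else cv2.resize(b,None,fx=1,fy=1)
W=max(a.shape[1],b.shape[1]); pad=lambda i:cv2.copyMakeBorder(i,0,0,0,W-i.shape[1],cv2.BORDER_CONSTANT)
m=np.vstack([pad(a),pad(b)])[:600]; print(a.shape,b.shape,m.shape); cv2.imwrite("pics/m2.png",m)
E
python3 m2.py
```

```text
(296, 627, 3) (376, 570, 3) (600, 627, 3)
```

View pics/m2.png

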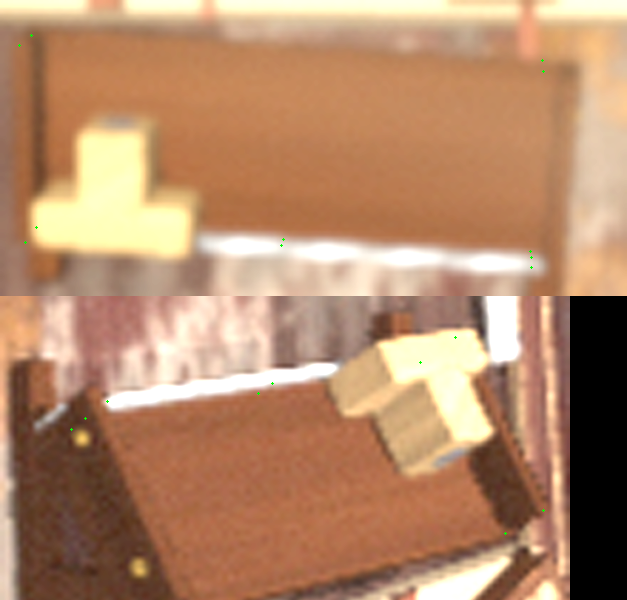

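```bash
cat > rk.py <<'E'
from h import *
from scipy.optimize import least_squares
s=5.7
T=lambda u,v:(176+(u+.5)/s-.5,118+(v+.5)/s-.5)
D=lambda u,v:(258+(v-296+.5)/s-.5,130+(569-u+.5)/s-.5)
rk=[("top",(65,-120.5,0),T(550,63)),("top",(65,120.5,0),T(45,31)),("top",(65,120.5,26),T(33,37)),("top",(-29,-120.5,10),T(542,256)),("top",(-29,46,10),T(205,235)),
("side",(65,120.5,0),D(516,530)),("side",(65,120.5,26),D(545,512)),("side",(-29,-120.5,26),D(103,398)),("side",(-29,40,10),D(334,375))]
ft=[("top",(-28,36,20),T(33,246)),("top",(-28,-36,20),T(193,257)),("top",(28,15,20),T(80,124)),("top",(28,-15,20),T(152,126)),
("side",(-28,36,20),D(480,330)),("side",(-6,36,20),D(488,357)),("side",(-28,-36,20),D(383,345)),("side",(28,15,20),D(492,430)),("side",(28,-15,20),D(460,443)),("side",(-28,-36,-20),D(330,378)),("side",(-6,-36,-20),D(345,415)),("side",(28,-15,-20),D(408,473))]
def f(p,full=False):
    Rm,t=tilt(*p[:4]); e=[]
    for c,P,uv in rk: e.append(proj(c,Rm@np.array(P)/1000+t)[0]-uv)
    F=R.from_euler("z",p[5]).as_matrix()
    for c,P,uv in ft: e.append(proj(c,Rm@(F@np.array(P)/1000+[-.001,p[4],.02])+t)[0]-uv)
    return np.array(e) if full else np.ravel(e)
o=least_squares(f,[.64,.095,.036,-.03,.081,0],loss="soft_l1",f_scale=.7)
print(np.round(o.x,4),np.degrees(o.x[[3,5]])); print(np.round(f(o.x,True),1).tolist())
E
python3 rk.py
```

```text
[ 0.6384  0.0905  0.041  -0.0352  0.0811 -0.0234] [-2.01866355 -1.34142436]
[[1.5, -0.7], [-0.2, -0.1], [-0.2, 0.7], [0.7, 0.3], [-1.1, 0.7], [1.1, 1.0], [0.1, -0.5], [0.1, -1.2], [-0.4, 0.3], [0.4, 0.0], [-0.5, 0.2], [0.3, 1.4], [-0.8, 1.9], [-0.6, 0.5], [1.8, -1.6], [-1.0, 0.2], [1.0, -1.6], [-0.0, -0.3], [0.3, 0.8], [1.2, -0.0], [1.5, 0.7]]
```

```bash
cat > plan.py <<'E'
from h import *
import json
def down(h): # tool down, tool y heading h deg
    h=np.radians(h); y=np.array([np.cos(h),np.sin(h),0]); z=np.array([0,0,-1.]); return np.c_[np.cross(y,z),y,z]
def rows(segs,start=None,dp=3,dr=1):
    """segs: (TCP pos, R, n, grip)"""
    s=r.get_state() if start is None else None
    p,Rm=(np.array(s["tool_pos"]),R.from_quat(s["eef_rot"]).as_matrix()) if start is None else start
    t,d,g=[],[],[]
    for P,Q,n,gr in segs:
        P=np.array(P); p0,R0=p.copy(),Rm.copy(); rv=R.from_matrix(R0.T@Q).as_rotvec()
        for i in range(1,n+1):
            pt=p0+(P-p0)*i/n; Rt=R0@R.from_rotvec(rv*i/n).as_matrix()
            a=np.round(Rm.T@(pt-p),dp)+0.; b=np.round(np.degrees(R.from_matrix(Rm.T@Rt).as_rotvec()),dr)+0.
            p=p+Rm@a; Rm=Rm@R.from_rotvec(np.radians(b)).as_matrix()
            t.append(a.tolist()); d.append(b.tolist()); g.append(gr)
    for i in range(0,len(t),20): print(json.dumps({"translation":t[i:i+20],"delta_rot":d[i:i+20],"grip":g[i:i+20]}))
    print(len(t)); return p,Rm
RK=(.6384,.0905,.041,-.0352)
def bed(x,y,z): # mm -> world
    Rm,t=tilt(*RK); return Rm@np.array([x,y,z])/1000+t
def bedR(): # tool y up the slope, z into bed
    Rm,_=tilt(*RK); return np.c_[-Rm[:,1],Rm[:,0],-Rm[:,2]] if np.linalg.det(np.c_[-Rm[:,1],Rm[:,0],-Rm[:,2]])>0 else np.c_[Rm[:,1],Rm[:,0],-Rm[:,2]]
def tcp(g,Q): return np.array(g)-Q[:,2]*.045
E
python3 - <<'E'
from plan import *
Q=down(9); g=(.4352,.0152,.033)
rows([((.32,.32,.26),down(40),7,1),((.41,.08,.18),down(18),7,1),(tcp(g,Q)+[0,0,.05],Q,4,1),],dp=3)
print(bedR())
E
```

```text
{"translation": [[-0.022, -0.029, 0.006], [-0.024, -0.027, 0.006], [-0.026, -0.025, 0.006], [-0.027, -0.024, 0.006], [-0.029, -0.022, 0.007], [-0.03, -0.021, 0.006], [-0.032, -0.018, 0.006], [-0.034, -0.012, 0.011], [-0.036, -0.01, 0.012], [-0.035, -0.009, 0.011], [-0.036, -0.006, 0.012], [-0.036, -0.005, 0.011], [-0.037, -0.002, 0.011], [-0.037, 0.0, 0.012], [-0.017, 0.001, 0.013], [-0.017, 0.001, 0.013], [-0.018, 0.003, 0.013], [-0.017, 0.003, 0.013]], "delta_rot": [[0.0, 0.0, 3.6], [0.0, 0.0, 3.6], [0.0, 0.0, 3.6], [0.0, 0.0, 3.6], [0.0, 0.0, 3.6], [0.0, 0.0, 3.6], [0.0, 0.0, 3.6], [0.0, 0.0, 3.1], [0.0, 0.0, 3.2], [0.0, 0.0, 3.1], [0.0, 0.0, 3.2], [0.0, 0.0, 3.1], [0.0, 0.0, 3.2], [0.0, 0.0, 3.1], [0.0, 0.0, 2.3], [0.0, 0.0, 2.2], [0.0, 0.0, 2.3], [0.0, 0.0, 2.2]], "grip": [1, 1, 1, 1, 1, 1, 1, 1, 1, 1, 1, 1, 1, 1, 1, 1, 1, 1]}
18
[[ 0.03519273  0.86548894  0.49969027]
 [ 0.99938054 -0.0304778  -0.01759637]
 [ 0.          0.5        -0.8660254 ]]
```

Emit:
play_rows(
  translation=[
    [-0.022, -0.029, 0.006],
    [-0.024, -0.027, 0.006],
    [-0.026, -0.025, 0.006],
    [-0.027, -0.024, 0.006],
    [-0.029, -0.022, 0.007],
    [-0.03, -0.021, 0.006],
    [-0.032, -0.018, 0.006],
    [-0.034, -0.012, 0.011],
    [-0.036, -0.01, 0.012],
    [-0.035, -0.009, 0.011],
    [-0.036, -0.006, 0.012],
    [-0.036, -0.005, 0.011],
    [-0.037, -0.002, 0.011],
    [-0.037, 0.0, 0.012],
    [-0.017, 0.001, 0.013],
    [-0.017, 0.001, 0.013],
    [-0.018, 0.003, 0.013],
    [-0.017, 0.003, 0.013],
  ],
  delta_rot=[
    [0, 0, 3.6],
    [0, 0, 3.6],
    [0, 0, 3.6],
    [0, 0, 3.6],
    [0, 0, 3.6],
    [0, 0, 3.6],
    [0, 0, 3.6],
    [0, 0, 3.1],
    [0, 0, 3.2],
    [0, 0, 3.1],
    [0, 0, 3.2],
    [0, 0, 3.1],
    [0, 0, 3.2],
    [0, 0, 3.1],
    [0, 0, 2.3],
    [0, 0, 2.2],
    [0, 0, 2.3],
    [0, 0, 2.2],
  ],
  grip=[1, 1, 1, 1, 1, 1, 1, 1, 1, 1, 1, 1, 1, 1, 1, 1, 1, 1],
  squeeze=20,
)

```text
clock: 3.85
tool_pos: [0.4361, 0.015, 0.1268]
eef_rot: [0.65, 0.76, 0.0, -0.0]
contact_force: [-0.1, 0.4, 0.2]
opening: 1.0
finger_force: 0.0
```

Emit:
play_rows(
  translation=[
    [0, 0, 0.012],
    [0, 0, 0.012],
    [0, 0, 0.012],
    [0, 0, 0.012],
    [0, 0, 0.001],
    [0, 0, 0],
    [0, 0, 0],
    [0, 0, 0],
    [0, 0, 0],
    [0, 0, 0],
  ],
  delta_rot=[
    [0, 0, 0],
    [0, 0, 0],
    [0, 0, 0],
    [0, 0, 0],
    [0, 0, 0],
    [0, 0, 0],
    [0, 0, 0],
    [0, 0, 0],
    [0, 0, 0],
    [0, 0, 0],
  ],
  grip=[1, 1, 1, 1, 0, 0, 0, 0, 0, 0],
  squeeze=20,
)

```text
clock: 5.1
tool_pos: [0.4435, 0.0149, 0.0894]
eef_rot: [0.649, 0.76, -0.005, -0.005]
contact_force: [-0.8, -0.7, -1.5]
opening: 0.638
finger_force: 19.9
```

Run:
```python
from plan import *
s=r.get_state()
for k in("q","qd","tool_pos","contact_force","moment","joint_torque"): print(k,np.round(s[k],4))
Rm=R.from_quat(s["eef_rot"]).as_matrix(); print(np.round(Rm,4), s["opening"]*88)
```

```text
q [-0.108   0.9004 -0.0468  2.2307  0.9735  0.0432 -0.9534]
qd [ 0.0005 -0.001  -0.     -0.0005  0.001  -0.     -0.0007]
tool_pos [0.4435 0.0149 0.0894]
contact_force [-0.8326 -0.7424 -1.4766]
moment [-0.0157  0.0361  0.0026]
joint_torque [-2.90000e-02 -4.68368e+01  8.98000e-01 -1.59300e-01 -5.10000e-03
 -3.24000e-02  2.90000e-03]
[[-1.565e-01  9.876e-01 -1.330e-02]
 [ 9.877e-01  1.565e-01 -9.000e-04]
 [ 1.200e-03 -1.330e-02 -9.999e-01]] 56.1021608135623
```

Run:
```python
from plan import *
B=bedR()
print(bed(-1,27,89.4),bed(1,27,150))
e=rows([((.45,.02,.16),down(8),4,0),(bed(1,27,89.4+55),B,9,0),(bed(1.5,27,89.4+12),B,5,0)])
```

```text
[0.5938124  0.11908687 0.11792267] [0.56526215 0.12009225 0.17140381]
{"translation": [[0.001, 0.002, -0.018], [0.001, 0.001, -0.017], [0.001, 0.002, -0.018], [0.001, 0.002, -0.018], [0.009, 0.014, -0.001], [0.01, 0.015, 0.0], [0.009, 0.014, 0.001], [0.01, 0.014, 0.002], [0.011, 0.013, 0.002], [0.01, 0.014, 0.003], [0.011, 0.012, 0.004], [0.011, 0.013, 0.005], [0.011, 0.012, 0.005], [0.0, 0.0, 0.009], [0.0, 0.0, 0.008], [0.0, 0.0, 0.009], [0.0, 0.0, 0.008], [0.0, 0.0, 0.009]], "delta_rot": [[-0.2, 0.0, 0.3], [-0.2, 0.0, 0.2], [-0.2, 0.0, 0.3], [-0.2, -0.1, 0.2], [-3.3, -0.3, 1.1], [-3.3, -0.3, 1.1], [-3.4, -0.3, 1.1], [-3.3, -0.2, 1.1], [-3.3, -0.3, 1.0], [-3.3, -0.3, 1.1], [-3.3, -0.3, 1.1], [-3.4, -0.3, 1.1], [-3.3, -0.3, 1.1], [0.0, 0.0, 0.0], [0.0, 0.0, 0.0], [0.0, 0.0, 0.0], [0.0, 0.0, 0.0], [0.0, 0.0, 0.0]], "grip": [0, 0, 0, 0, 0, 0, 0, 0, 0, 0, 0, 0, 0, 0, 0, 0, 0, 0]}
18
```

Emit:
play_rows(
  translation=[
    [0.001, 0.002, -0.018],
    [0.001, 0.001, -0.017],
    [0.001, 0.002, -0.018],
    [0.001, 0.002, -0.018],
    [0.009, 0.014, -0.001],
    [0.01, 0.015, 0.0],
    [0.009, 0.014, 0.001],
    [0.01, 0.014, 0.002],
    [0.011, 0.013, 0.002],
    [0.01, 0.014, 0.003],
    [0.011, 0.012, 0.004],
    [0.011, 0.013, 0.005],
    [0.011, 0.012, 0.005],
  ],
  delta_rot=[
    [-0.2, 0.0, 0.3],
    [-0.2, 0.0, 0.2],
    [-0.2, 0.0, 0.3],
    [-0.2, -0.1, 0.2],
    [-3.3, -0.3, 1.1],
    [-3.3, -0.3, 1.1],
    [-3.4, -0.3, 1.1],
    [-3.3, -0.2, 1.1],
    [-3.3, -0.3, 1.0],
    [-3.3, -0.3, 1.1],
    [-3.3, -0.3, 1.1],
    [-3.4, -0.3, 1.1],
    [-3.3, -0.3, 1.1],
  ],
  grip=[0, 0, 0, 0, 0, 0, 0, 0, 0, 0, 0, 0, 0],
  squeeze=25,
)

```text
clock: 6.72
tool_pos: [0.5499, 0.1049, 0.1588]
eef_rot: [0.694, 0.686, 0.147, 0.163]
contact_force: [0.7, -0.7, -1.9]
opening: 0.627
finger_force: 24.9
```

Run:
```python
from plan import *
print(r.get_state()["q"].round(2))
B=bedR()
rows([(bed(2,27,89.4+48),B,4,0),(bed(2,27,89.4+14),B,4,0)])
```

```text
[-0.05  0.84 -0.48  2.19  2.04  0.58 -2.33]
{"translation": [[0.004, 0.005, 0.002], [0.004, 0.006, 0.002], [0.004, 0.005, 0.002], [0.003, 0.005, 0.002], [0.0, 0.0, 0.008], [0.0, 0.0, 0.009], [0.0, 0.0, 0.008], [0.0, 0.0, 0.009]], "delta_rot": [[-1.2, 0.1, 0.4], [-1.2, 0.1, 0.3], [-1.1, 0.2, 0.4], [-1.2, 0.1, 0.4], [0.0, 0.0, 0.0], [0.0, 0.0, 0.0], [0.0, 0.0, 0.0], [0.0, 0.0, 0.0]], "grip": [0, 0, 0, 0, 0, 0, 0, 0]}
8
```

Emit:
play_rows(
  translation=[
    [0.004, 0.005, 0.002],
    [0.004, 0.006, 0.002],
    [0.004, 0.005, 0.002],
    [0.003, 0.005, 0.002],
    [0, 0, 0.008],
    [0, 0, 0.009],
    [0, 0, 0.008],
    [0, 0, 0.009],
    [0, 0, 0],
  ],
  delta_rot=[
    [-1.2, 0.1, 0.4],
    [-1.2, 0.1, 0.3],
    [-1.1, 0.2, 0.4],
    [-1.2, 0.1, 0.4],
    [0, 0, 0],
    [0, 0, 0],
    [0, 0, 0],
    [0, 0, 0],
    [0, 0, 0],
  ],
  grip=[0, 0, 0, 0, 0, 0, 0, 0, 0],
)

```text
clock: 7.85
tool_pos: [0.5894, 0.1186, 0.1308]
eef_rot: [0.695, 0.671, 0.179, 0.185]
contact_force: [-0.7, -0.2, -1.8]
opening: 0.634
finger_force: 24.9
```

```bash
cat > look.py <<'E'
from plan import *
import sys,pickle
# world->bed of tcp, and picture of rack from both cameras
def report():
    s=r.get_state(); Rm,t=tilt(*RK); b=Rm.T@(s["tool_pos"]-t)*1000; Q=R.from_quat(s["eef_rot"]).as_matrix()
    print("t",round(s["clock"],2),"bed tcp",b.round(1),"rot err deg",np.degrees(R.from_matrix(bedR().T@Q).as_rotvec()).round(1),"q",s["q"].round(2),"F",(Rm.T@s["contact_force"]).round(1),"open",round(s["opening"]*88,1))
def pic(name,feet=[]):
    s=6; out=[]
    for c,(x,y,w,h) in dict(top=(172,112,66+50,62),side=(250,122,74,66+40)).items():
        f=r.snapshot(c); im=cv2.resize(f[y:y+h,x:x+w],None,fx=s,fy=s,interpolation=cv2.INTER_CUBIC)
        im=np.clip(im.astype(float)*1.4,0,255).astype(np.uint8)
        Rm,t=tilt(*RK)
        P=np.array([[a,b,d] for a in(-29,65) for b in(-120.5,120.5) for d in(0,26)])/1000@Rm.T+t
        for p in (proj(c,P)-(x,y)+.5)*s-.5: cv2.circle(im,tuple(np.int32(p)),2,(0,255,0),-1)
        for F in feet: outline(im,c,FOOT,F,(255,255,0),s,(x,y))
        cv2.imwrite(f"pics/{name}_{c}.png",im); out.append(im)
    b=cv2.rotate(out[1],cv2.ROTATE_90_CLOCKWISE); a=out[0]; W=max(a.shape[1],b.shape[1])
    pad=lambda i:cv2.copyMakeBorder(i,0,0,0,W-i.shape[1],cv2.BORDER_CONSTANT)
    m=np.vstack([pad(a),pad(b)]); f=min(600/m.shape[0],800/m.shape[1],1); m=cv2.resize(m,None,fx=f,fy=f); print(m.shape); cv2.imwrite(f"pics/{name}.png",m)
report()
E
python3 look.py
python3 - <<'E'
import sys; sys.path.insert(0,".")
from look import *
Rm,t=tilt(*RK); s=r.get_state(); Q=R.from_quat(s["eef_rot"]).as_matrix()
F=(np.c_[-Q[:,1],-Q[:,0],-Q[:,2]],s["tool_pos"]+Q[:,2]*.0694)
pic("s2",[F])
E
```

```text
t 7.85 bed tcp [  1.7  26.4 102.7] rot err deg [ 0.1  0.  -0. ] q [-0.04  0.93 -0.52  2.13  2.16  0.69 -2.42] F [-1.5 -0.2 -1.2] open 55.8
t 7.85 bed tcp [  1.7  26.4 102.7] rot err deg [ 0.1  0.  -0. ] q [-0.04  0.93 -0.52  2.13  2.16  0.69 -2.42] F [-1.5 -0.2 -1.2] open 55.8
(600, 512, 3)
```

View pics/s2.png

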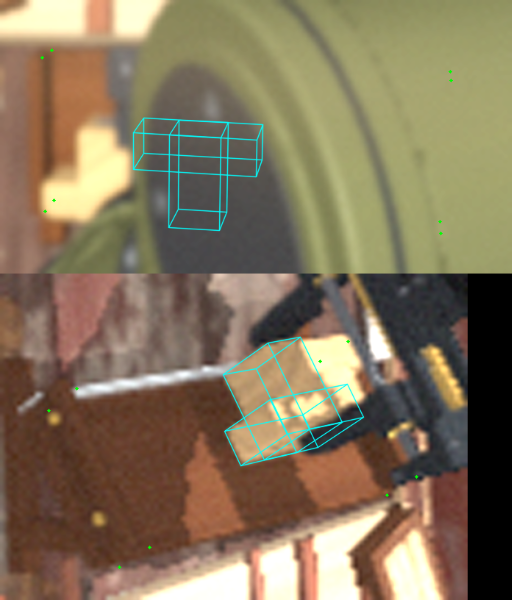

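Emit:
play_rows(
  translation=[
    [0, 0, 0.004],
    [0, 0, 0.004],
    [0, 0, 0.003],
    [0, 0, 0.001],
  ],
  delta_rot=[
    [0, 0, 0],
    [0, 0, 0],
    [0, 0, 0],
    [0, 0, 0],
  ],
  grip=[0, 0, 0, 0],
)

```text
clock: 8.45
tool_pos: [0.5954, 0.1186, 0.121]
eef_rot: [0.695, 0.671, 0.179, 0.186]
contact_force: [-0.6, 0.8, -0.9]
opening: 0.633
finger_force: 24.9
```

```bash
python3 look.py
```

```text
t 8.45 bed tcp [ 2.  26.6 91.2] rot err deg [ 0.1  0.  -0. ] q [-0.04  0.96 -0.52  2.12  2.17  0.69 -2.42] F [-1.   0.8 -0.5] open 55.7
```

Emit:
play_rows(
  translation=[
    [0, 0, 0.001],
    [0, 0, 0.001],
    [0, 0, 0.001],
  ],
  delta_rot=[
    [0, 0, 0],
    [0, 0, 0],
    [0, 0, 0],
  ],
  grip=[0, 0, 0],
)

```text
clock: 8.82
tool_pos: [0.5966, 0.1189, 0.1191]
eef_rot: [0.695, 0.671, 0.18, 0.186]
contact_force: [-6.5, -0.8, 11.2]
opening: 0.632
finger_force: 24.9
```

```bash
python3 look.py
```

```text
t 8.82 bed tcp [ 2.  26.9 89.1] rot err deg [ 0.   0.1 -0.1] q [-0.04  0.96 -0.52  2.11  2.18  0.69 -2.42] F [-0.  -1.1 13. ] open 55.6
```

Emit:
play_rows(
  translation=[
    [0, 0, -0.001],
    [0, -0.001, 0],
    [0, -0.001, 0],
    [0, -0.001, 0],
    [0, -0.001, 0],
  ],
  delta_rot=[
    [0, 0, 0],
    [0, 0, 0],
    [0, 0, 0],
    [0, 0, 0],
    [0, 0, 0],
  ],
  grip=[0, 0, 0, 0, 0],
)

```text
clock: 9.45
tool_pos: [0.5928, 0.1188, 0.1174]
eef_rot: [0.695, 0.671, 0.179, 0.186]
contact_force: [0.1, -0.8, -1.1]
opening: 0.635
finger_force: 24.9
```

```bash
python3 look.py
```

```text
t 9.45 bed tcp [-2.2 26.7 89.4] rot err deg [ 0.1  0.  -0. ] q [-0.04  0.97 -0.52  2.12  2.18  0.7  -2.43] F [-0.4 -0.8 -1.1] open 55.9
```

Emit:
play_rows(
  translation=[
    [0, -0.001, 0],
    [0, -0.001, 0],
    [0, -0.001, 0],
  ],
  delta_rot=[
    [0, 0, 0],
    [0, 0, 0],
    [0, 0, 0],
  ],
  grip=[0, 0, 0],
)

```text
clock: 9.82
tool_pos: [0.5922, 0.1188, 0.1171]
eef_rot: [0.695, 0.67, 0.181, 0.188]
contact_force: [4.2, -0.3, 4.2]
opening: 0.632
finger_force: 24.9
```

```bash
python3 look.py
```

```text
t 9.82 bed tcp [-2.8 26.6 89.5] rot err deg [-0.2 -0.   0. ] q [-0.04  0.97 -0.53  2.13  2.19  0.72 -2.44] F [ 5.7 -0.2  1.5] open 55.6
```

Emit:
play_rows(
  translation=[
    [0, 0, 0.001],
    [0, 0, 0],
    [0, 0, 0],
    [0, 0, 0],
    [0, 0, -0.02],
    [0, 0, -0.03],
    [0, 0, -0.03],
  ],
  delta_rot=[
    [0, 0, 0],
    [0, 0, 0],
    [0, 0, 0],
    [0, 0, 0],
    [0, 0, 0],
    [0, 0, 0],
    [0, 0, 0],
  ],
  grip=[0, 0.6, 0.6, 0.6, 0.6, 1, 1],
)

```text
clock: 10.7
tool_pos: [0.5499, 0.1203, 0.1846]
eef_rot: [0.695, 0.672, 0.179, 0.185]
contact_force: [0.4, 0.3, 1.3]
opening: 0.989
finger_force: 0.0
```

```bash
python3 look.py
python3 - <<'E'
from plan import *
# foot A: tool y heading -10.5
Q=down(-10.5); Rf=down(-10.5)
g=(.4655,.2155,.033)
s=r.get_state(); B=R.from_quat(s["eef_rot"]).as_matrix()
for a in(0,5,10): print(a)
rows([((.50,.19,.18),down(-6),5,1),(tcp(g,Q)+[0,0,.055],Q,3,1)])
E
```

```text
t 10.7 bed tcp [ -5.8  26.7 169.1] rot err deg [ 0.2  0.  -0.1] q [-0.06  0.81 -0.54  2.23  2.08  0.66 -2.42] F [1.  0.3 0.9] open 87.0
0
5
10
{"translation": [[0.014, -0.01, -0.004], [0.013, -0.01, -0.004], [0.013, -0.01, -0.002], [0.013, -0.011, -0.002], [0.013, -0.011, 0.0], [0.007, -0.012, 0.016], [0.007, -0.013, 0.015], [0.007, -0.013, 0.016]], "delta_rot": [[6.0, -0.2, 0.8], [5.9, -0.2, 0.8], [6.0, -0.2, 0.8], [5.9, -0.3, 0.8], [6.0, -0.2, 0.8], [0.0, 0.0, 1.5], [0.0, 0.0, 1.5], [0.0, 0.0, 1.5]], "grip": [1, 1, 1, 1, 1, 1, 1, 1]}
8
```

Run:
```python
from plan import *
Q=down(169.5); g=(.4655,.2155,.033)
rows([((.52,.17,.20),down(58),8,1),((.49,.20,.17),down(118),7,1),(tcp(g,Q)+[0,0,.055],Q,5,1)])
```

```text
{"translation": [[0.006, -0.002, -0.004], [0.007, -0.002, -0.003], [0.006, -0.002, -0.003], [0.007, 0.0, -0.003], [0.007, 0.0, -0.002], [0.007, 0.001, -0.002], [0.007, 0.002, -0.002], [0.007, 0.003, -0.002], [0.006, 0.001, 0.004], [0.006, 0.003, 0.004], [0.005, 0.002, 0.005], [0.005, 0.004, 0.004], [0.004, 0.005, 0.004], [0.003, 0.005, 0.004], [0.003, 0.005, 0.005], [0.003, 0.005, 0.007], [0.002, 0.005, 0.008], [0.001, 0.006, 0.007], [-0.001, 0.006, 0.007], [-0.001, 0.006, 0.008]], "delta_rot": [[3.4, 1.9, -7.3], [3.4, 2.0, -7.3], [3.3, 1.9, -7.4], [3.4, 2.0, -7.3], [3.4, 1.9, -7.3], [3.4, 2.0, -7.3], [3.3, 1.9, -7.3], [3.4, 2.0, -7.3], [0.0, 0.0, -8.6], [0.0, 0.0, -8.6], [0.0, 0.0, -8.5], [0.0, 0.0, -8.6], [0.0, 0.0, -8.6], [0.0, 0.0, -8.6], [0.0, 0.0, -8.5], [0.0, 0.0, -10.3], [0.0, 0.0, -10.3], [0.0, 0.0, -10.3], [0.0, 0.0, -10.3], [0.0, 0.0, -10.3]], "grip": [1, 1, 1, 1, 1, 1, 1, 1, 1, 1, 1, 1, 1, 1, 1, 1, 1, 1, 1, 1]}
20
```

Emit:
play_rows(
  translation=[
    [0.006, -0.002, -0.004],
    [0.007, -0.002, -0.003],
    [0.006, -0.002, -0.003],
    [0.007, 0.0, -0.003],
    [0.007, 0.0, -0.002],
    [0.007, 0.001, -0.002],
    [0.007, 0.002, -0.002],
    [0.007, 0.003, -0.002],
    [0.006, 0.001, 0.004],
    [0.006, 0.003, 0.004],
    [0.005, 0.002, 0.005],
    [0.005, 0.004, 0.004],
    [0.004, 0.005, 0.004],
    [0.003, 0.005, 0.004],
    [0.003, 0.005, 0.005],
    [0.003, 0.005, 0.007],
    [0.002, 0.005, 0.008],
    [0.001, 0.006, 0.007],
    [-0.001, 0.006, 0.007],
    [-0.001, 0.006, 0.008],
  ],
  delta_rot=[
    [3.4, 1.9, -7.3],
    [3.4, 2.0, -7.3],
    [3.3, 1.9, -7.4],
    [3.4, 2.0, -7.3],
    [3.4, 1.9, -7.3],
    [3.4, 2.0, -7.3],
    [3.3, 1.9, -7.3],
    [3.4, 2.0, -7.3],
    [0, 0, -8.6],
    [0, 0, -8.6],
    [0, 0, -8.5],
    [0, 0, -8.6],
    [0, 0, -8.6],
    [0, 0, -8.6],
    [0, 0, -8.5],
    [0, 0, -10.3],
    [0, 0, -10.3],
    [0, 0, -10.3],
    [0, 0, -10.3],
    [0, 0, -10.3],
  ],
  grip=[1, 1, 1, 1, 1, 1, 1, 1, 1, 1, 1, 1, 1, 1, 1, 1, 1, 1, 1, 1],
)

```text
clock: 13.2
tool_pos: [0.4966, 0.2152, 0.1249]
eef_rot: [-0.561, 0.826, -0.023, 0.052]
contact_force: [0.4, 0.0, 0.3]
opening: 0.998
finger_force: 0.0
```

```bash
python3 look.py
python3 - <<'E'
from plan import *
Q=down(169.5); g=(.4655,.2155,.033)
rows([(tcp(g,Q)+[0,0,.03],Q,3,1),(tcp(g,Q),Q,4,1)])
# side view now: was foot B seated? slot 2 foot look
print([(round(d["confidence"],2),np.round(d["point"],3).tolist()) for c in("side",) for d in (r.snapshot(c) is None and [] or r.look_for(c,"foot_1"))])
print(bed(-1,27,20))
E
```

```text
t 13.2 bed tcp [-84.6 119.7 145.7] rot err deg [   3.8   33.1 -156.9] q [-0.03  0.99 -0.84  2.01  1.35  0.74  1.  ] F [0.5 0.  0.1] open 87.8
{"translation": [[0.004, 0.01, 0.004], [0.003, 0.01, 0.005], [0.003, 0.011, 0.006], [0.0, 0.0, 0.007], [0.0, 0.0, 0.008], [0.0, 0.0, 0.007], [0.0, 0.0, 0.008]], "delta_rot": [[-2.0, 1.0, -3.7], [-1.9, 0.9, -3.7], [-2.0, 1.0, -3.8], [0.0, 0.0, 0.0], [0.0, 0.0, 0.0], [0.0, 0.0, 0.0], [0.0, 0.0, 0.0]], "grip": [1, 1, 1, 1, 1, 1, 1]}
7
[(0.9, [0.631, 0.101, 0.073]), (0.9, [0.603, -0.206, 0.054]), (0.84, [0.457, 0.198, 0.033]), (0.66, [0.616, 0.164, 0.064])]
[0.62849091 0.11786568 0.05782051]
```

Emit:
play_rows(
  translation=[
    [0.004, 0.01, 0.002],
    [0.003, 0.01, 0.002],
    [0.003, 0.011, 0.002],
    [0, 0, 0],
  ],
  delta_rot=[
    [-2.0, 1.0, -3.7],
    [-1.9, 0.9, -3.7],
    [-2.0, 1.0, -3.8],
    [0, 0, 0],
  ],
  grip=[1, 1, 1, 1],
)

```text
clock: 13.8
tool_pos: [0.4649, 0.2153, 0.1169]
eef_rot: [-0.636, 0.772, 0.0, 0.0]
contact_force: [-0.3, 1.5, -0.4]
opening: 1.001
finger_force: 0.0
```

```bash
python3 look.py
python3 - <<'E'
from plan import *
Q=down(169.5); g=(.4655,.2155,.033)
rows([(tcp(g,Q)+[0,0,.03],Q,3,1),(tcp(g,Q),Q,4,1)])
E
```

```text
t 13.8 bed tcp [-116.   118.7  154.7] rot err deg [   3.4   44.3 -165.4] q [-0.02  1.02 -0.89  2.01  1.22  0.79  1.26] F [-0.5  1.4 -0.2] open 88.0
{"translation": [[0.0, 0.0, 0.003], [0.0, 0.0, 0.003], [0.0, -0.001, 0.003], [0.0, 0.0, 0.007], [0.0, 0.0, 0.008], [0.0, 0.0, 0.007], [0.0, 0.0, 0.008]], "delta_rot": [[0.0, 0.0, -0.2], [0.0, 0.0, -0.1], [0.0, 0.0, -0.2], [0.0, 0.0, 0.0], [0.0, 0.0, 0.0], [0.0, 0.0, 0.0], [0.0, 0.0, 0.0]], "grip": [1, 1, 1, 1, 1, 1, 1]}
7
```

Emit:
play_rows(
  translation=[
    [0, 0, 0.01],
    [0, 0, 0.01],
    [0, 0, 0.01],
    [0, -0.001, 0.009],
    [0, 0, 0],
    [0, 0, 0],
    [0, 0, 0],
    [0, 0, 0],
  ],
  delta_rot=[
    [0, 0, -0.2],
    [0, 0, -0.3],
    [0, 0, 0],
    [0, 0, 0],
    [0, 0, 0],
    [0, 0, 0],
    [0, 0, 0],
    [0, 0, 0],
  ],
  grip=[1, 1, 1, 1, 0, 0, 0, 0],
)

```text
clock: 14.8
tool_pos: [0.4661, 0.2154, 0.0783]
eef_rot: [-0.641, 0.768, 0.0, 0.001]
contact_force: [0.4, 0.8, 1.2]
opening: 0.635
finger_force: 25.0
```

```bash
sed -i 's/^RK=.*/RK=(.6384-.0018*.8655,.0905,.041-.0018*.5,-.0352)/' plan.py
cat >> plan.py <<'E'
B1=bedR(); B2=np.c_[-B1[:,0],-B1[:,1],B1[:,2]]  # B2: tool y down the slope
E
python3 look.py
python3 - <<'E'
from plan import *
s=r.get_state(); h=s["tool_pos"][2]*1000-20; print("offset",h)
rows([((.49,.19,.17),down(172),4,0),(bed(3,-27,h+20+55),B2,12,0)])
E
```

```text
t 14.8 bed tcp [-132.4  118.9  120.6] rot err deg [   3.1   44.5 -166.1] q [-0.04  1.09 -0.85  2.01  1.32  0.75  1.21] F [0.9 0.8 0.9] open 55.9
offset 58.33847435648423
{"translation": [[0.005, -0.007, -0.023], [0.005, -0.007, -0.023], [0.006, -0.007, -0.023], [0.005, -0.007, -0.023], [0.009, -0.008, 0.001], [0.01, -0.008, 0.002], [0.009, -0.008, 0.001], [0.01, -0.008, 0.002], [0.009, -0.007, 0.003], [0.01, -0.008, 0.003], [0.01, -0.007, 0.003], [0.009, -0.007, 0.003], [0.01, -0.007, 0.003], [0.01, -0.006, 0.004], [0.01, -0.006, 0.004], [0.01, -0.006, 0.005]], "delta_rot": [[0.0, 0.0, -0.6], [0.0, 0.0, -0.6], [0.0, 0.1, -0.5], [0.0, 0.0, -0.6], [2.5, -0.1, -0.5], [2.5, -0.2, -0.5], [2.5, -0.1, -0.5], [2.5, -0.1, -0.4], [2.5, -0.2, -0.5], [2.5, -0.1, -0.5], [2.5, -0.1, -0.5], [2.5, -0.2, -0.5], [2.5, -0.1, -0.5], [2.5, -0.1, -0.5], [2.4, -0.2, -0.5], [2.5, -0.1, -0.4]], "grip": [0, 0, 0, 0, 0, 0, 0, 0, 0, 0, 0, 0, 0, 0, 0, 0]}
16
```

Emit:
play_rows(
  translation=[
    [0.005, -0.007, -0.023],
    [0.005, -0.007, -0.023],
    [0.006, -0.007, -0.023],
    [0.005, -0.007, -0.023],
    [0.009, -0.008, 0.001],
    [0.01, -0.008, 0.002],
    [0.009, -0.008, 0.001],
    [0.01, -0.008, 0.002],
    [0.009, -0.007, 0.003],
    [0.01, -0.008, 0.003],
    [0.01, -0.007, 0.003],
    [0.009, -0.007, 0.003],
    [0.01, -0.007, 0.003],
    [0.01, -0.006, 0.004],
    [0.01, -0.006, 0.004],
    [0.01, -0.006, 0.005],
  ],
  delta_rot=[
    [0.0, 0.0, -0.6],
    [0.0, 0.0, -0.6],
    [0.0, 0.1, -0.5],
    [0.0, 0.0, -0.6],
    [2.5, -0.1, -0.5],
    [2.5, -0.2, -0.5],
    [2.5, -0.1, -0.5],
    [2.5, -0.1, -0.4],
    [2.5, -0.2, -0.5],
    [2.5, -0.1, -0.5],
    [2.5, -0.1, -0.5],
    [2.5, -0.2, -0.5],
    [2.5, -0.1, -0.5],
    [2.5, -0.1, -0.5],
    [2.4, -0.2, -0.5],
    [2.5, -0.1, -0.4],
  ],
  grip=[0, 0, 0, 0, 0, 0, 0, 0, 0, 0, 0, 0, 0, 0, 0, 0],
)

```text
clock: 16.8
tool_pos: [0.572, 0.0656, 0.1564]
eef_rot: [-0.671, 0.695, -0.186, 0.18]
contact_force: [-0.1, -0.3, -0.8]
opening: 0.635
finger_force: 25.0
```

```bash
python3 look.py
python3 - <<'E'
from plan import *
rows([(bed(3,-27,78.3+30),B2,4,0),(bed(2,-27,78.3+12),B2,3,0)])
E
```

```text
t 16.8 bed tcp [  2.8 -27.2 132.7] rot err deg [   0.   -0. -180.] q [ 0.23  0.96 -0.83  2.2   2.07  0.86  0.95] F [-0.5 -0.3 -0.6] open 55.9
{"translation": [[0.0, 0.0, 0.006], [0.0, 0.0, 0.006], [0.0, 0.0, 0.006], [0.0, 0.0, 0.006], [0.0, 0.0, 0.006], [0.0, 0.001, 0.006], [0.0, 0.0, 0.006]], "delta_rot": [[0.0, 0.0, 0.0], [0.0, 0.0, 0.0], [0.0, 0.0, 0.0], [0.0, 0.0, 0.0], [0.0, 0.0, 0.0], [0.0, 0.0, 0.0], [0.0, 0.0, 0.0]], "grip": [0, 0, 0, 0, 0, 0, 0]}
7
```

Emit:
play_rows(
  translation=[
    [0, 0, 0.006],
    [0, 0, 0.006],
    [0, 0, 0.005],
    [0, 0, 0.004],
    [0, 0, 0.004],
  ],
  delta_rot=[
    [0, 0, 0],
    [0, 0, 0],
    [0, 0, 0],
    [0, 0, 0],
    [0, 0, 0],
  ],
  grip=[0, 0, 0, 0, 0],
)

```text
clock: 17.42
tool_pos: [0.5846, 0.0658, 0.1345]
eef_rot: [-0.671, 0.695, -0.186, 0.179]
contact_force: [0.4, 0.6, -1.1]
opening: 0.63
finger_force: 25.0
```

```bash
python3 look.py
```

```text
t 17.43 bed tcp [  2.7 -26.6 107.4] rot err deg [ 0.0e+00  1.0e-01 -1.8e+02] q [ 0.23  1.01 -0.82  2.17  2.1   0.87  0.96] F [-0.2  0.6 -1.1] open 55.5
```

Emit:
play_rows(
  translation=[
    [0, 0, 0.006],
    [0, 0, 0.006],
    [0, 0, 0.006],
    [0, 0, 0.005],
    [0, 0, 0.003],
    [0, 0, 0.001],
    [0, 0, 0.001],
  ],
  delta_rot=[
    [0, 0, 0],
    [0, 0, 0],
    [0, 0, 0],
    [0, 0, 0],
    [0, 0, 0],
    [0, 0, 0],
    [0, 0, 0],
  ],
  grip=[0, 0, 0, 0, 0, 0, 0],
)

```text
clock: 18.3
tool_pos: [0.5984, 0.0651, 0.1105]
eef_rot: [-0.671, 0.695, -0.186, 0.179]
contact_force: [-0.2, -0.0, -0.4]
opening: 0.634
finger_force: 25.0
```

```bash
python3 look.py
```

```text
t 18.3 bed tcp [  2.7 -26.8  79.7] rot err deg [ 0.0e+00  1.0e-01 -1.8e+02] q [ 0.23  1.06 -0.8   2.13  2.13  0.88  0.96] F [-0.3 -0.  -0.3] open 55.8
```

Emit:
play_rows(
  translation=[
    [0, 0, 0.001],
    [0, 0, 0.001],
    [0, 0.001, 0],
    [0, 0.001, 0],
    [0, 0.001, 0],
    [0, 0.001, 0],
    [0, 0.001, 0],
  ],
  delta_rot=[
    [0, 0, 0],
    [0, 0, 0],
    [0, 0, 0],
    [0, 0, 0],
    [0, 0, 0],
    [0, 0, 0],
    [0, 0, 0],
  ],
  grip=[0, 0, 0, 0, 0, 0, 0],
)

```text
clock: 19.18
tool_pos: [0.597, 0.0656, 0.1085]
eef_rot: [-0.67, 0.695, -0.188, 0.182]
contact_force: [0.0, 0.4, 8.5]
opening: 0.633
finger_force: 25.0
```

```bash
python3 look.py
```

```text
t 19.18 bed tcp [  0.5 -26.3  78.7] rot err deg [   0.    -0.5 -180. ] q [ 0.23  1.07 -0.81  2.14  2.15  0.89  0.95] F [4.3 0.4 7.3] open 55.7
```

Emit:
play_rows(
  translation=[
    [0, 0, -0.001],
    [0, 0.001, 0],
    [0, 0.001, 0],
    [0, 0, 0],
  ],
  delta_rot=[
    [0, 0, 0],
    [0, 0, 0],
    [0, 0, 0],
    [0, 0, 0],
  ],
  grip=[0, 0, 0, 0],
)

```text
clock: 19.68
tool_pos: [0.5949, 0.0654, 0.1075]
eef_rot: [-0.67, 0.695, -0.188, 0.181]
contact_force: [2.1, -0.5, 6.2]
opening: 0.631
finger_force: 25.0
```

```bash
python3 look.py
```

```text
t 19.68 bed tcp [ -1.8 -26.6  78.9] rot err deg [ 1.000e-01 -4.000e-01 -1.799e+02] q [ 0.22  1.07 -0.81  2.15  2.15  0.9   0.94] F [ 4.9 -0.4  4.3] open 55.5
```

Emit:
play_rows(
  translation=[
    [0, 0, -0.001],
    [0, 0.001, 0],
    [0, 0.001, 0],
    [0, 0.001, 0],
    [0, 0, 0],
  ],
  delta_rot=[
    [0, 0, 0],
    [0, 0, 0],
    [0, 0, 0],
    [0, 0, 0],
    [0, 0, 0],
  ],
  grip=[0, 0, 0, 0, 0],
)

```text
clock: 20.3
tool_pos: [0.5942, 0.0653, 0.1077]
eef_rot: [-0.669, 0.695, -0.19, 0.183]
contact_force: [7.2, -0.3, 5.8]
opening: 0.633
finger_force: 25.0
```

```bash
python3 look.py
```

```text
t 20.3 bed tcp [ -2.4 -26.7  79.5] rot err deg [   0.2   -0.8 -179.8] q [ 0.22  1.07 -0.81  2.15  2.16  0.91  0.93] F [ 9.1 -0.1  1.4] open 55.7
```

```bash
cat >> look.py <<'E'
s=r.get_state(); Rm,t=tilt(*RK); print("M bed",(Rm.T@s["moment"]).round(3))
E
python3 look.py | tail -1
```

```text
M bed [ 0.083 -1.652 -0.298]
```

Emit:
play_rows(
  translation=[
    [0, -0.001, 0],
    [0, 0, 0],
    [0, 0.001, 0],
    [0, 0, 0],
  ],
  delta_rot=[
    [0, 0, 0.6],
    [0, 0, 0.7],
    [0, 0, 0.4],
    [0, 0, 0],
  ],
  grip=[0, 0, 0, 0],
)

```text
clock: 20.8
tool_pos: [0.5945, 0.0648, 0.1079]
eef_rot: [-0.659, 0.705, -0.188, 0.185]
contact_force: [9.0, -1.2, 6.8]
opening: 0.634
finger_force: 25.0
```

```bash
python3 look.py
```

```text
t 20.8 bed tcp [ -1.9 -27.2  79.4] rot err deg [   0.3   -1.  -178.2] q [ 0.23  1.08 -0.82  2.15  2.16  0.91  0.91] F [11.3 -0.9  1.4] open 55.8
M bed [-0.253 -1.865  0.368]
```

Emit:
play_rows(
  translation=[
    [0, 0, 0],
    [0, 0, 0],
    [0, 0, 0.001],
    [0, 0, 0],
  ],
  delta_rot=[
    [0, 0, -0.8],
    [0, 0, 0],
    [0, 0, 0],
    [0, 0, 0],
  ],
  grip=[0, 0, 0, 0],
)

```text
clock: 21.3
tool_pos: [0.5945, 0.0653, 0.1073]
eef_rot: [-0.664, 0.7, -0.189, 0.184]
contact_force: [6.9, -0.6, 9.3]
opening: 0.63
finger_force: 25.0
```

```bash
python3 look.py
```

```text
t 21.3 bed tcp [ -2.3 -26.7  78.9] rot err deg [   0.2   -0.9 -179. ] q [ 0.23  1.08 -0.81  2.15  2.16  0.91  0.92] F [10.6 -0.4  4.6] open 55.5
M bed [-0.196 -1.663  0.306]
```

Emit:
play_rows(
  translation=[
    [0, 0, 0],
    [0, 0, 0],
    [0, 0, 0],
    [0, 0, -0.02],
    [0, 0, -0.03],
    [0, 0, -0.03],
  ],
  delta_rot=[
    [0, 0, 0],
    [0, 0, 0],
    [0, 0, 0],
    [0, 0, 0],
    [0, 0, 0],
    [0, 0, 0],
  ],
  grip=[0.6, 0.6, 0.6, 0.6, 0.6, 0.6],
)

```text
clock: 22.05
tool_pos: [0.5486, 0.0668, 0.1749]
eef_rot: [-0.666, 0.7, -0.184, 0.18]
contact_force: [-0.4, 0.2, 0.2]
opening: 0.8
finger_force: 0.0
```

```bash
sed -i 's/^RK=.*/RK=(.6384-.0024*.8655,.0905,.041-.0024*.5,-.0489)/' plan.py
python3 look.py
python3 - <<'E'
from plan import *
jig=(.5506,-.1738); 
K=(.439,-.160,.092)
print("foot jig fit", .6031,-.1813, "heading knob->jig", np.degrees(np.arctan2(jig[1]-K[1],jig[0]-K[0])), np.hypot(jig[1]-K[1],jig[0]-K[0]))
E
```

```text
t 22.05 bed tcp [ -7.3 -28.  160.3] rot err deg [  -0.6    0.2 -179.8] q [ 0.23  0.92 -0.86  2.26  2.04  0.88  0.91] F [-0.3  0.1  0.4] open 70.4
M bed [ 0.103  0.543 -0.081]
foot jig fit 0.6031 -0.1813 heading knob->jig -7.049178167495295 0.11244998888394785
```

Run:
```python
from plan import *
Q=down(82.5); K=np.array((.439,-.160,.092))
rows([((.50,-.05,.20),down(125),8,.6),(tcp(K,Q)+[0,0,.045],Q,8,.4)])
```

```text
{"translation": [[0.015, 0.003, -0.005], [0.015, 0.002, -0.005], [0.016, 0.0, -0.005], [0.015, -0.001, -0.004], [0.016, -0.003, -0.003], [0.015, -0.004, -0.004], [0.015, -0.006, -0.003], [0.014, -0.007, -0.003], [0.014, -0.007, 0.002], [0.013, -0.008, 0.003], [0.013, -0.009, 0.002], [0.012, -0.011, 0.002], [0.01, -0.011, 0.002], [0.01, -0.013, 0.003], [0.008, -0.013, 0.002], [0.007, -0.014, 0.002]], "delta_rot": [[-3.4, 1.7, 6.4], [-3.5, 1.8, 6.3], [-3.4, 1.7, 6.4], [-3.5, 1.8, 6.3], [-3.4, 1.7, 6.4], [-3.4, 1.8, 6.4], [-3.5, 1.7, 6.3], [-3.4, 1.8, 6.4], [0.0, 0.0, 5.3], [0.0, 0.0, 5.3], [0.0, 0.0, 5.3], [0.0, 0.0, 5.3], [0.0, 0.0, 5.3], [0.0, 0.0, 5.4], [0.0, 0.0, 5.3], [0.0, 0.0, 5.3]], "grip": [0.6, 0.6, 0.6, 0.6, 0.6, 0.6, 0.6, 0.6, 0.4, 0.4, 0.4, 0.4, 0.4, 0.4, 0.4, 0.4]}
16
```

Emit:
play_rows(
  translation=[
    [0.015, 0.003, -0.005],
    [0.015, 0.002, -0.005],
    [0.016, 0.0, -0.005],
    [0.015, -0.001, -0.004],
    [0.016, -0.003, -0.003],
    [0.015, -0.004, -0.004],
    [0.015, -0.006, -0.003],
    [0.014, -0.007, -0.003],
    [0.014, -0.007, 0.002],
    [0.013, -0.008, 0.003],
    [0.013, -0.009, 0.002],
    [0.012, -0.011, 0.002],
    [0.01, -0.011, 0.002],
    [0.01, -0.013, 0.003],
    [0.008, -0.013, 0.002],
    [0.007, -0.014, 0.002],
  ],
  delta_rot=[
    [-3.4, 1.7, 6.4],
    [-3.5, 1.8, 6.3],
    [-3.4, 1.7, 6.4],
    [-3.5, 1.8, 6.3],
    [-3.4, 1.7, 6.4],
    [-3.4, 1.8, 6.4],
    [-3.5, 1.7, 6.3],
    [-3.4, 1.8, 6.4],
    [0, 0, 5.3],
    [0, 0, 5.3],
    [0, 0, 5.3],
    [0, 0, 5.3],
    [0, 0, 5.3],
    [0, 0, 5.4],
    [0, 0, 5.3],
    [0, 0, 5.3],
  ],
  grip=[0.6, 0.6, 0.6, 0.6, 0.6, 0.6, 0.6, 0.6, 0.4, 0.4, 0.4, 0.4, 0.4, 0.4, 0.4, 0.4],
)

```text
clock: 24.05
tool_pos: [0.4393, -0.1593, 0.1816]
eef_rot: [0.067, 0.998, 0.0, 0.0]
contact_force: [0.4, 0.4, 1.1]
opening: 0.701
finger_force: 0.0
```

```bash
python3 look.py
python3 - <<'E'
from look import *
Q=down(82.5); K=np.array((.439,-.160,.092))
rows([(tcp(K,Q)+[0,0,.03],Q,4,.3),(tcp(K,Q),Q,3,.3)])
pic("s3")
E
```

```text
t 24.05 bed tcp [ -88.9 -259.2  215.1] rot err deg [ 24.2  22.2 -83. ] q [ 0.64  0.78 -0.64  2.12  0.93  0.55  0.74] F [0.9 0.4 0.8] open 61.7
M bed [ 0.021 -0.04   0.006]
t 24.05 bed tcp [ -88.9 -259.2  215.1] rot err deg [ 24.2  22.2 -83. ] q [ 0.64  0.78 -0.64  2.12  0.93  0.55  0.74] F [0.9 0.4 0.8] open 61.7
M bed [ 0.021 -0.04   0.006]
{"translation": [[0.0, 0.0, 0.004], [0.0, 0.0, 0.003], [0.0, -0.001, 0.004], [0.0, 0.0, 0.004], [0.0, 0.0, 0.01], [0.0, 0.0, 0.01], [0.0, 0.0, 0.01]], "delta_rot": [[0.0, 0.0, -0.1], [0.0, 0.0, 0.0], [0.0, 0.0, -0.1], [0.0, 0.0, 0.0], [0.0, 0.0, 0.0], [0.0, 0.0, 0.0], [0.0, 0.0, 0.0]], "grip": [0.3, 0.3, 0.3, 0.3, 0.3, 0.3, 0.3]}
7
(600, 512, 3)
```

View pics/s3.png

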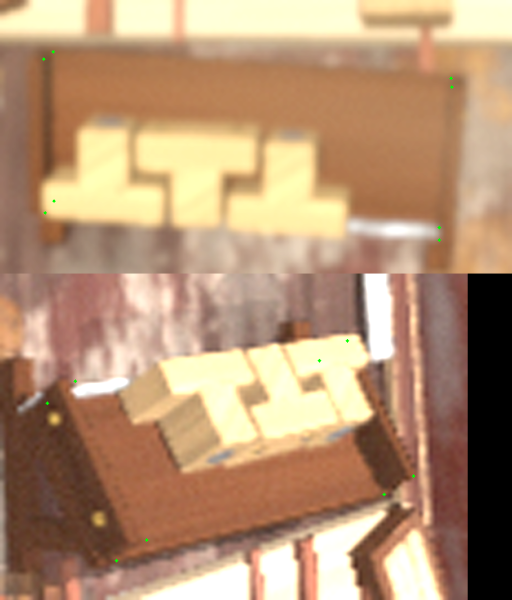

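Emit:
play_rows(
  translation=[
    [0, 0, 0.011],
    [0, 0, 0.011],
    [0, 0, 0.011],
    [0, -0.001, 0.011],
    [0, 0, 0],
    [0, 0, 0],
    [0, 0, 0],
    [0, 0, 0],
    [0, 0, 0],
  ],
  delta_rot=[
    [0, 0, 0],
    [0, 0, 0],
    [0, 0, 0],
    [0, 0, 0],
    [0, 0, 0],
    [0, 0, 0],
    [0, 0, 0],
    [0, 0, 0],
    [0, 0, 0],
  ],
  grip=[0.3, 0.3, 0.3, 0.3, -0.8, -0.8, -0.8, -0.8, -0.8],
  squeeze=20,
)

```text
clock: 25.28
tool_pos: [0.4409, -0.1603, 0.1372]
eef_rot: [0.066, 0.998, 0.0, 0.001]
contact_force: [0.2, 2.0, -0.4]
opening: 0.273
finger_force: 19.9
```

```bash
cat > clamp.py <<'E'
from plan import *
s=r.get_state(); p=s["tool_pos"]; Q=R.from_quat(s["eef_rot"]).as_matrix(); print(p.round(4),"grasp",(p+Q[:,2]*.045).round(4),"F",s["contact_force"].round(1),"open",s["opening"]*88,s["q"].round(2))
E
python3 clamp.py
```

```text
[ 0.4409 -0.1603  0.1372] grasp [ 0.441  -0.1603  0.0922] F [ 0.2  2.  -0.4] open 23.98971816325894 [ 0.57  0.85 -0.53  2.14  1.07  0.44  0.61]
```

Emit:
play_rows(
  translation=[
    [0, 0, -0.005],
    [-0.001, 0, -0.005],
    [0, 0, -0.006],
    [0, 0, 0],
  ],
  delta_rot=[
    [0, 0, 0],
    [0, 0, 0],
    [0, 0, 0],
    [0, 0, 0],
  ],
  grip=[-0.8, -0.8, -0.8, -0.8],
  squeeze=25,
)

```text
clock: 25.78
tool_pos: [0.4416, -0.1605, 0.1534]
eef_rot: [0.066, 0.998, 0.0, 0.001]
contact_force: [-0.7, 3.5, -1.1]
opening: 0.273
finger_force: 25.0
```

```bash
cat >> clamp.py <<'E'
im=r.snapshot("side"); h=cv2.cvtColor(im,cv2.COLOR_BGR2HSV); m=((h[...,0]<8)|(h[...,0]>172))&(h[...,1]>180)&(h[...,2]>90)
g=p+Q[:,2]*.045; uv=proj("side",g)[0]; yy,xx=np.nonzero(m); k=np.hypot(xx-uv[0],yy-uv[1])<25
print("pred",uv.round(1),"red",xx[k].mean().round(1) if k.any() else None,yy[k].mean().round(1) if k.any() else None,k.sum())
x,y=map(int,uv); cv2.imwrite("pics/kn.png",cv2.resize(im[y-30:y+30,x-30:x+50],None,fx=8,fy=8,interpolation=cv2.INTER_CUBIC))
E
python3 clamp.py
```

```text
[ 0.4416 -0.1605  0.1534] grasp [ 0.4417 -0.1605  0.1084] F [-0.7  3.5 -1.1] open 24.03981228232406 [ 0.6   0.82 -0.57  2.13  1.02  0.48  0.67]
pred [212.  240.5] red None None 0
```

Emit:
play_rows(
  translation=[
    [-0.001, 0, -0.0095],
    [-0.001, 0, -0.0095],
    [-0.002, 0, -0.009],
    [-0.0025, 0, -0.0065],
    [-0.0025, 0, -0.0065],
    [-0.005, 0, -0.008],
    [-0.007, 0, -0.007],
    [0, 0, 0],
  ],
  delta_rot=[
    [0, 0, 0],
    [0, 0, 0],
    [0, 0, 0],
    [0, 0, 0],
    [0, 0, 0],
    [0, 0, 0],
    [0, 0, 0],
    [0, 0, 0],
  ],
  grip=[-0.8, -0.8, -0.8, -0.8, -0.8, -0.8, -0.8, -0.8],
)

```text
clock: 26.82
tool_pos: [0.4635, -0.1635, 0.2096]
eef_rot: [0.066, 0.998, 0.0, 0.002]
contact_force: [0.4, 4.6, -3.4]
opening: 0.27
finger_force: 25.0
```

```bash
python3 clamp.py
```

```text
[ 0.4635 -0.1635  0.2096] grasp [ 0.4637 -0.1635  0.1646] F [ 0.4  4.6 -3.4] open 23.77552139155389 [ 0.68  0.76 -0.71  2.04  0.82  0.65  0.85]
pred [221.9 221.4] red None None 0
```

View pics/kn.png

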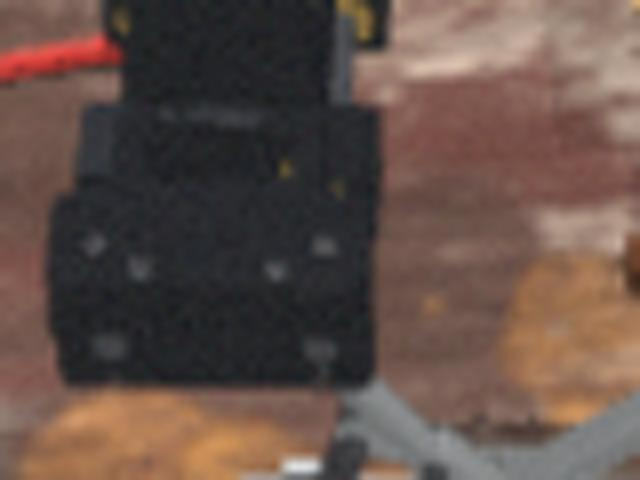

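Emit:
play_rows(
  translation=[
    [-0.006, 0, -0.003],
    [-0.005, 0, -0.002],
    [-0.006, 0, -0.001],
    [-0.007, 0, -0.001],
    [-0.009, 0, 0],
    [-0.009, 0, 0.001],
    [-0.007, 0, 0.001],
    [-0.007, 0, 0.002],
    [-0.006, 0, 0.002],
    [-0.007, 0, 0.003],
    [0, 0, 0],
  ],
  delta_rot=[
    [0, 0, 0],
    [0, 0, 0],
    [0, 0, 0],
    [0, 0, 0],
    [0, 0, 0],
    [0, 0, 0],
    [0, 0, 0],
    [0, 0, 0],
    [0, 0, 0],
    [0, 0, 0],
    [0, 0, 0],
  ],
  grip=[-0.8, -0.8, -0.8, -0.8, -0.8, -0.8, -0.8, -0.8, -0.8, -0.8, -0.8],
)

```text
clock: 28.25
tool_pos: [0.5295, -0.1719, 0.2062]
eef_rot: [0.066, 0.998, 0.0, -0.001]
contact_force: [-2.4, 6.0, -4.4]
opening: 0.272
finger_force: 25.0
```

```bash
python3 clamp.py
```

```text
[ 0.5295 -0.1719  0.2062] grasp [ 0.5293 -0.1718  0.1612] F [-2.4  6.  -4.4] open 23.92927232222817 [ 0.65  0.83 -0.73  1.84  0.77  0.78  0.94]
pred [255.7 223. ] red None None 0
```

Emit:
play_rows(
  translation=[
    [0, 0, 0],
    [0, 0, 0],
    [0, 0, 0],
    [0, 0, -0.015],
    [0, 0, -0.025],
    [0, 0, -0.03],
  ],
  delta_rot=[
    [0, 0, 0],
    [0, 0, 0],
    [0, 0, 0],
    [0, 0, 0],
    [0, 0, 0],
    [0, 0, 0],
  ],
  grip=[0.3, 0.3, 0.3, 0.3, 1, 1],
)

```text
clock: 29.05
tool_pos: [0.5306, -0.1727, 0.2786]
eef_rot: [0.066, 0.998, -0.0, 0.001]
contact_force: [0.2, 0.3, 0.3]
opening: 0.851
finger_force: 0.0
```

```bash
python3 clamp.py
python3 - <<'E'
from plan import *
# re-fit foot 4 and red knob from side camera now
im=r.snapshot("side"); t=r.snapshot("top")
for c in("side","top"):
    print(c,[(round(d["confidence"],2),np.round(d["point"],3).tolist()) for d in r.look_for(c,"clamp_grip")][:2],[(round(d["confidence"],2),np.round(d["point"],3).tolist()) for d in r.look_for(c,"foot_4")][:5])
    f=im if c=="side" else t
    h=cv2.cvtColor(f,cv2.COLOR_BGR2HSV); m=((h[...,0]<8)|(h[...,0]>172))&(h[...,1]>200)&(h[...,2]>110)
    uv=proj(c,(.53,-.172,.162))[0]; yy,xx=np.nonzero(m); k=np.hypot(xx-uv[0],yy-uv[1])<15; print(uv,xx[k].mean(),yy[k].mean(),k.sum())
x,y=225,200
a=cv2.resize(im[y:y+100,x:x+130],None,fx=6,fy=6,interpolation=cv2.INTER_CUBIC)
a=np.clip(a*1.2,0,255).astype(np.uint8)
outline(a,"side",FOOT,flat(.6031,-.1813,.035,np.radians(82)),(0,255,0),6,(x,y)); cv2.imwrite("pics/j.png",a)
Q=down(82.5); d=np.array([np.cos(np.radians(-7.5)),np.sin(np.radians(-7.5)),0]); g=np.array((.6031,-.1813,.048))+.004*d
rows([(tcp(g,Q)+[0,0,.17],Q,4,1),(tcp(g,Q)+[0,0,.04],Q,6,1)])
E
```

```text
[ 0.5306 -0.1727  0.2786] grasp [ 0.5306 -0.1727  0.2336] F [0.2 0.3 0.3] open 74.86923790119572 [ 0.69  0.74 -0.81  1.78  0.66  0.92  1.03]
pred [257.  196.2] red 249.7 219.3 3
side [(0.72, [0.511, -0.177, 0.14]), (0.33, [0.413, -0.169, 0.007])] [(0.91, [0.627, 0.044, 0.068]), (0.74, [0.604, -0.204, 0.055]), (0.68, [0.635, 0.104, 0.079]), (0.39, [0.649, 0.163, 0.076])]
[256.10263402 222.76810752] 252.9298245614035 224.3859649122807 57
top [(0.61, [0.666, 0.05, 0.059]), (0.56, [0.512, -0.167, 0.167])] [(0.84, [0.628, 0.114, 0.076]), (0.72, [0.618, 0.174, 0.065]), (0.58, [0.61, 0.066, 0.066])]
[334.56986052 182.16259913] 332.0 186.0 1
{"translation": [[-0.019, 0.0, 0.003], [-0.02, 0.001, 0.004], [-0.019, 0.0, 0.003], [-0.019, 0.0, 0.003], [0.0, 0.0, 0.022], [0.0, 0.0, 0.021], [0.0, 0.0, 0.022], [0.0, 0.0, 0.022], [0.0, 0.0, 0.022], [-0.001, 0.0, 0.021]], "delta_rot": [[0.0, 0.0, 0.0], [0.0, 0.0, 0.0], [0.0, 0.0, -0.1], [0.0, 0.0, 0.0], [0.0, 0.0, 0.0], [0.0, 0.0, 0.0], [0.0, 0.0, 0.0], [0.0, 0.0, 0.0], [0.0, 0.0, 0.0], [0.0, 0.0, 0.0]], "grip": [1, 1, 1, 1, 1, 1, 1, 1, 1, 1]}
10
```

View pics/j.png

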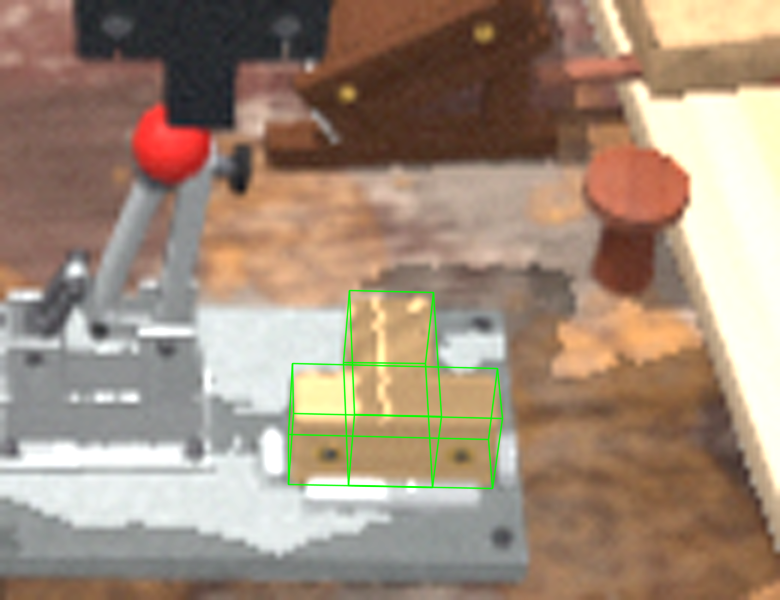

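Emit:
play_rows(
  translation=[
    [-0.019, 0, 0.003],
    [-0.02, 0.001, 0.004],
    [-0.019, 0, 0.003],
    [-0.019, 0, 0.003],
    [0, 0, 0.022],
    [0, 0, 0.021],
    [0, 0, 0.022],
    [0, 0, 0.022],
    [0, 0, 0.022],
    [-0.001, 0, 0.021],
    [0, 0, 0],
  ],
  delta_rot=[
    [0, 0, 0],
    [0, 0, 0],
    [0, 0, -0.1],
    [0, 0, 0],
    [0, 0, 0],
    [0, 0, 0],
    [0, 0, 0],
    [0, 0, 0],
    [0, 0, 0],
    [0, 0, 0],
    [0, 0, 0],
  ],
  grip=[1, 1, 1, 1, 1, 1, 1, 1, 1, 1, 1],
)

```text
clock: 30.78
tool_pos: [0.6074, -0.1818, 0.1322]
eef_rot: [0.065, 0.998, 0.0, -0.001]
contact_force: [0.4, -0.4, -0.2]
opening: 1.002
finger_force: 0.0
```

```bash
python3 clamp.py|head -1
python3 - <<'E'
from plan import *
Q=down(82.3); d=np.array([np.cos(np.radians(-7.5)),np.sin(np.radians(-7.5)),0]); g=np.array((.6031,-.1813,.048))+.004*d
rows([(tcp(g,Q),Q,5,1)])
E
```

```text
[ 0.6074 -0.1818  0.1322] grasp [ 0.6073 -0.1818  0.0872] F [ 0.4 -0.4 -0.2] open 88.169858824032 [ 0.57  1.01 -0.68  1.64  0.82  0.81  0.96]
{"translation": [[0.0, 0.0, 0.008], [0.0, 0.0, 0.008], [0.001, 0.0, 0.008], [0.0, 0.0, 0.008], [0.0, 0.0, 0.008]], "delta_rot": [[0.0, 0.0, 0.0], [0.0, 0.0, 0.1], [0.0, 0.0, 0.0], [0.0, 0.0, 0.1], [0.0, 0.0, 0.0]], "grip": [1, 1, 1, 1, 1]}
5
```

Emit:
play_rows(
  translation=[
    [0, 0, 0.008],
    [0, 0, 0.008],
    [0, 0, 0.008],
    [0, 0, 0.008],
    [0, 0, 0.007],
    [0, 0, 0],
    [0, 0, 0],
    [0, 0, 0],
    [0, 0, 0],
  ],
  delta_rot=[
    [0, 0, 0],
    [0, 0, 0],
    [0, 0, 0],
    [0, 0, 0],
    [0, 0, 0],
    [0, 0, 0],
    [0, 0, 0],
    [0, 0, 0],
    [0, 0, 0],
  ],
  grip=[1, 1, 1, 1, 1, 0, 0, 0, 0],
  squeeze=25,
)

```text
clock: 31.95
tool_pos: [0.6086, -0.1818, 0.0955]
eef_rot: [0.065, 0.998, -0.0, 0.001]
contact_force: [0.7, -0.5, 1.0]
opening: 0.634
finger_force: 25.0
```

```bash
python3 clamp.py|head -1
python3 - <<'E'
from plan import *
s=r.get_state(); p=s["tool_pos"]; h=p[2]*1000-35; print("h",h)
Q=down(82.5)
rows([(p+[0,0,.08],Q,6,0)])
E
```

```text
[ 0.6086 -0.1818  0.0955] grasp [ 0.6087 -0.1819  0.0505] F [ 0.7 -0.5  1. ] open 55.77518009533484 [ 0.55  1.06 -0.64  1.64  0.87  0.75  0.93]
h 60.546925929505065
{"translation": [[0.0, 0.0, -0.013], [0.0, 0.0, -0.014], [0.0, 0.0, -0.013], [0.0, 0.0, -0.013], [0.0, 0.0, -0.014], [0.0, 0.0, -0.013]], "delta_rot": [[0.0, 0.0, 0.0], [0.0, 0.0, 0.0], [0.0, 0.1, 0.0], [0.0, 0.0, 0.0], [0.0, 0.0, 0.0], [0.0, 0.0, 0.0]], "grip": [0, 0, 0, 0, 0, 0]}
6
```

Run:
```python
from plan import *
s=r.get_state(); p=s["tool_pos"]; h=60.5
print(bed(3,-75.5,h+20+55))
rows([(p+[0,0,.13],down(82.5),7,0),((.60,-.09,.225),down(125),7,0),(bed(3,-75.5,h+20+55),B2,12,0)])
```

```text
[0.56755828 0.01827491 0.15864644]
{"translation": [[0.0, 0.0, -0.019], [0.0, 0.0, -0.018], [0.0, 0.0, -0.019], [0.0, 0.0, -0.018], [0.0, 0.0, -0.019], [0.0, 0.0, -0.018], [0.0, 0.0, -0.019], [0.003, 0.013, 0.0], [0.001, 0.013, 0.0], [0.001, 0.013, 0.0], [-0.002, 0.013, 0.0], [-0.002, 0.013, 0.0], [-0.004, 0.013, 0.0], [-0.006, 0.012, 0.001], [-0.003, 0.009, 0.005], [-0.003, 0.009, 0.006], [-0.004, 0.009, 0.005], [-0.005, 0.008, 0.004], [-0.005, 0.009, 0.005], [-0.006, 0.008, 0.004]], "delta_rot": [[0.0, 0.0, 0.0], [0.0, 0.0, 0.0], [0.0, 0.1, 0.0], [0.0, 0.0, 0.0], [0.0, 0.0, 0.0], [0.0, 0.0, 0.0], [0.0, 0.0, 0.0], [0.0, 0.0, -6.1], [0.0, 0.0, -6.0], [0.0, 0.0, -6.1], [0.0, 0.0, -6.1], [0.0, 0.0, -6.0], [0.0, 0.0, -6.1], [0.0, 0.0, -6.1], [2.3, -1.1, -4.2], [2.3, -1.2, -4.3], [2.4, -1.1, -4.2], [2.3, -1.1, -4.3], [2.3, -1.2, -4.2], [2.3, -1.1, -4.3]], "grip": [0, 0, 0, 0, 0, 0, 0, 0, 0, 0, 0, 0, 0, 0, 0, 0, 0, 0, 0, 0]}
{"translation": [[-0.006, 0.008, 0.004], [-0.007, 0.008, 0.003], [-0.007, 0.007, 0.004], [-0.008, 0.007, 0.003], [-0.008, 0.007, 0.004], [-0.008, 0.006, 0.003]], "delta_rot": [[2.4, -1.2, -4.2], [2.3, -1.1, -4.3], [2.3, -1.1, -4.2], [2.3, -1.2, -4.2], [2.3, -1.1, -4.3], [2.4, -1.1, -4.2]], "grip": [0, 0, 0, 0, 0, 0]}
26
```

Emit:
play_rows(
  translation=[
    [0, 0, -0.01],
    [0, 0, -0.018],
    [0, 0, -0.02],
    [0, 0, -0.02],
    [0, 0, -0.02],
    [0, 0, -0.02],
    [0, 0, -0.02],
    [0.003, 0.013, 0],
    [0.001, 0.013, 0],
    [0.001, 0.013, 0],
    [-0.002, 0.013, 0],
    [-0.002, 0.013, 0],
    [-0.004, 0.013, 0],
    [-0.006, 0.012, 0.001],
  ],
  delta_rot=[
    [0, 0, 0],
    [0, 0, 0],
    [0, 0, 0],
    [0, 0, 0],
    [0, 0, 0],
    [0, 0, 0],
    [0, 0, 0],
    [0, 0, -6.1],
    [0, 0, -6],
    [0, 0, -6.1],
    [0, 0, -6.1],
    [0, 0, -6],
    [0, 0, -6.1],
    [0, 0, -6.1],
  ],
  grip=[0, 0, 0, 0, 0, 0, 0, 0, 0, 0, 0, 0, 0, 0],
)

```text
clock: 33.75
tool_pos: [0.5999, -0.0893, 0.2229]
eef_rot: [-0.303, 0.953, -0.001, 0.001]
contact_force: [0.1, -0.3, -1.3]
opening: 0.633
finger_force: 25.0
```

```bash
python3 look.py
python3 - <<'E'
from plan import *
h=60.5
rows([(bed(3,-75.5,h+20+55),B2,13,0)])
E
```

```text
t 33.75 bed tcp [  67.7 -181.4  172.3] rot err deg [  16.2   33.2 -124.5] q [ 0.55  0.92 -0.92  1.68  0.85  0.99  1.51] F [-0.5 -0.3 -1.2] open 55.7
M bed [ 0.084  0.028 -0.007]
{"translation": [[-0.003, 0.008, 0.005], [-0.003, 0.008, 0.005], [-0.004, 0.009, 0.004], [-0.004, 0.008, 0.004], [-0.004, 0.007, 0.004], [-0.005, 0.008, 0.004], [-0.006, 0.008, 0.004], [-0.006, 0.007, 0.003], [-0.006, 0.007, 0.003], [-0.007, 0.006, 0.004], [-0.007, 0.006, 0.003], [-0.008, 0.006, 0.003], [-0.008, 0.006, 0.002]], "delta_rot": [[2.1, -1.0, -3.9], [2.2, -1.1, -3.9], [2.1, -1.0, -3.9], [2.2, -1.1, -3.9], [2.1, -1.0, -3.9], [2.1, -1.1, -3.9], [2.2, -1.0, -3.9], [2.1, -1.1, -3.9], [2.1, -1.0, -3.9], [2.2, -1.1, -3.9], [2.1, -1.0, -3.9], [2.2, -1.0, -3.9], [2.1, -1.1, -3.9]], "grip": [0, 0, 0, 0, 0, 0, 0, 0, 0, 0, 0, 0, 0]}
13
```

Emit:
play_rows(
  translation=[
    [-0.003, 0.008, 0.005],
    [-0.003, 0.008, 0.005],
    [-0.004, 0.009, 0.004],
    [-0.004, 0.008, 0.004],
    [-0.004, 0.007, 0.004],
    [-0.005, 0.008, 0.004],
    [-0.006, 0.008, 0.004],
    [-0.006, 0.007, 0.003],
    [-0.006, 0.007, 0.003],
    [-0.007, 0.006, 0.004],
    [-0.007, 0.006, 0.003],
    [-0.008, 0.006, 0.003],
    [-0.008, 0.006, 0.002],
  ],
  delta_rot=[
    [2.1, -1.0, -3.9],
    [2.2, -1.1, -3.9],
    [2.1, -1.0, -3.9],
    [2.2, -1.1, -3.9],
    [2.1, -1.0, -3.9],
    [2.1, -1.1, -3.9],
    [2.2, -1.0, -3.9],
    [2.1, -1.1, -3.9],
    [2.1, -1.0, -3.9],
    [2.2, -1.1, -3.9],
    [2.1, -1.0, -3.9],
    [2.2, -1.0, -3.9],
    [2.1, -1.1, -3.9],
  ],
  grip=[0, 0, 0, 0, 0, 0, 0, 0, 0, 0, 0, 0, 0],
)

```text
clock: 35.38
tool_pos: [0.5681, 0.0188, 0.1588]
eef_rot: [-0.665, 0.7, -0.189, 0.179]
contact_force: [0.1, 0.3, -2.3]
opening: 0.633
finger_force: 25.0
```

```bash
python3 look.py
python3 - <<'E'
from plan import *
rows([(bed(3,-75.5,80.5+45),B2,2,0)])
from h import *
# image measure: foot side silhouettes for J vs model
s=r.get_state(); Q=R.from_quat(s["eef_rot"]).as_matrix()
im=r.snapshot("side")
mk=lambda dy:(np.c_[Q[:,1],Q[:,0]*1,-Q[:,2]],s["tool_pos"]+Q[:,2]*.0605+Q[:,0]*dy)
L=[d["pixels"] for d in r.silhouettes("side","foot_4") if d["confidence"]>.3]
uv=proj("side",s["tool_pos"]+Q[:,2]*.0605+Q[:,0]*.0055)[0]
for m in L: print(m.sum(),np.argwhere(m).mean(0)[::-1].round(1),uv.round(1))
E
```

```text
t 35.38 bed tcp [  3.5 -75.  135.4] rot err deg [ 1.000e-01 -3.000e-01 -1.799e+02] q [ 0.33  0.96 -0.85  2.23  2.11  0.85  0.98] F [-1.1  0.3 -2. ] open 55.7
M bed [ 0.075  0.762 -0.066]
{"translation": [[0.0, 0.0, 0.005], [0.001, 0.001, 0.005]], "delta_rot": [[-0.1, 0.0, -0.1], [-0.1, -0.1, 0.0]], "grip": [0, 0]}
2
550 [275.2 182.1] [274.9 180.6]
130 [283.3 190. ] [274.9 180.6]
67 [275.5 165.3] [274.9 180.6]
```

Emit:
play_rows(
  translation=[
    [0.0005, 0, 0.006],
    [0, 0.001, 0.006],
    [0, 0, 0.006],
    [0, 0, 0.005],
    [0, 0, 0.004],
    [0, 0, 0],
  ],
  delta_rot=[
    [-0.1, 0, 0],
    [-0.1, 0, 0],
    [0, 0, 0],
    [0, 0, 0],
    [0, 0, 0],
    [0, 0, 0],
  ],
  grip=[0, 0, 0, 0, 0, 0],
)

```text
clock: 36.22
tool_pos: [0.5801, 0.0174, 0.134]
eef_rot: [-0.665, 0.701, -0.186, 0.177]
contact_force: [0.0, 0.2, -1.0]
opening: 0.632
finger_force: 25.0
```

```bash
python3 look.py
```

```text
t 36.23 bed tcp [  1.5 -75.7 107.9] rot err deg [ 1.000e-01  3.000e-01 -1.798e+02] q [ 0.33  1.01 -0.83  2.2   2.14  0.85  0.99] F [-0.5  0.2 -0.9] open 55.6
M bed [ 0.055  0.765 -0.079]
```

Emit:
play_rows(
  translation=[
    [0, 0, 0.003],
    [0, 0, 0.003],
    [0, 0, 0.003],
    [0, 0, 0.003],
  ],
  delta_rot=[
    [0, 0, 0],
    [0, 0, 0],
    [0, 0, 0],
    [0, 0, 0],
  ],
  grip=[0, 0, 0, 0],
)

```text
clock: 36.72
tool_pos: [0.5861, 0.0172, 0.1237]
eef_rot: [-0.665, 0.701, -0.186, 0.177]
contact_force: [0.3, 0.2, -1.7]
opening: 0.633
finger_force: 25.0
```

```bash
python3 look.py
```

```text
t 36.73 bed tcp [  1.6 -75.7  95.9] rot err deg [ 1.000e-01  3.000e-01 -1.798e+02] q [ 0.33  1.04 -0.82  2.18  2.15  0.86  0.99] F [-0.6  0.2 -1.7] open 55.7
M bed [ 0.072  0.769 -0.013]
```

Clear of neighbour and cheek. Down to the bed.

Emit:
play_rows(
  translation=[
    [0, 0, 0.004],
    [0, 0, 0.004],
    [0, 0, 0.004],
    [0, 0, 0.002],
    [0, 0, 0.001],
    [0, 0, 0.001],
    [0, 0, 0],
  ],
  delta_rot=[
    [0, 0, 0],
    [0, 0, 0],
    [0, 0, 0],
    [0, 0, 0],
    [0, 0, 0],
    [0, 0, 0],
    [0, 0, 0],
  ],
  grip=[0, 0, 0, 0, 0, 0, 0],
)

```text
clock: 37.6
tool_pos: [0.5936, 0.0168, 0.1104]
eef_rot: [-0.665, 0.701, -0.186, 0.177]
contact_force: [-3.5, -2.2, 3.3]
opening: 0.634
finger_force: 25.0
```

```bash
python3 look.py
```

```text
t 37.6 bed tcp [  1.5 -75.7  80.7] rot err deg [ 1.000e-01  3.000e-01 -1.798e+02] q [ 0.33  1.06 -0.81  2.16  2.17  0.86  1.  ] F [-1.3 -2.3  4.5] open 55.8
M bed [-0.101  0.662 -0.077]
```

Emit:
play_rows(
  translation=[
    [0, 0, -0.0005],
    [0, 0.001, 0],
    [0, 0.001, 0],
    [0, 0.001, 0],
    [0, 0.001, 0],
    [0, 0, 0],
  ],
  delta_rot=[
    [0, 0, 0],
    [0, 0, 0],
    [0, 0, 0],
    [0, 0, 0],
    [0, 0, 0],
    [0, 0, 0],
  ],
  grip=[0, 0, 0, 0, 0, 0],
)

```text
clock: 38.35
tool_pos: [0.5916, 0.0172, 0.1092]
eef_rot: [-0.665, 0.701, -0.187, 0.178]
contact_force: [4.3, -0.3, 5.1]
opening: 0.635
finger_force: 25.0
```

```bash
python3 look.py
```

```text
t 38.35 bed tcp [ -0.9 -75.4  80.7] rot err deg [ 1.000e-01  0.000e+00 -1.798e+02] q [ 0.33  1.07 -0.82  2.17  2.18  0.87  0.99] F [ 6.2 -0.1  2.3] open 55.8
M bed [ 0.176 -0.637  0.044]
```

Emit:
play_rows(
  translation=[
    [0, 0.001, 0],
    [0, 0, 0.001],
    [0, 0, 0],
    [0, 0, 0],
    [0, 0, 0],
    [0, 0, -0.02],
    [0, 0, -0.03],
    [0, 0, -0.03],
    [0, 0, -0.03],
  ],
  delta_rot=[
    [0, 0, 0],
    [0, 0, 0],
    [0, 0, 0],
    [0, 0, 0],
    [0, 0, 0],
    [0, 0, 0],
    [0, 0, 0],
    [0, 0, 0],
    [0, 0, 0],
  ],
  grip=[0, 0, 0.6, 0.6, 0.6, 0.6, 0.6, 0.6, 0.6],
)

```text
clock: 39.48
tool_pos: [0.5341, 0.0197, 0.2027]
eef_rot: [-0.665, 0.701, -0.186, 0.177]
contact_force: [0.1, -0.6, 0.3]
opening: 0.798
finger_force: 0.0
```

```bash
python3 look.py
```

```text
t 39.48 bed tcp [ -4.  -75.7 190.4] rot err deg [ 1.000e-01  5.000e-01 -1.798e+02] q [ 0.35  0.84 -0.88  2.3   2.03  0.81  0.98] F [ 0.3 -0.6  0.2] open 70.2
M bed [ 0.079  0.549 -0.01 ]
```

Run:
```python
from plan import *
Q=R.from_quat(r.get_state()["eef_rot"]).as_matrix()
rows([((.45,-.14,.32),Q,7,.6)])
```

```text
{"translation": [[0.023, 0.001, -0.02], [0.024, 0.001, -0.02], [0.023, 0.001, -0.02], [0.024, 0.001, -0.02], [0.023, 0.001, -0.02], [0.023, 0.001, -0.02], [0.024, 0.001, -0.019]], "delta_rot": [[0.0, 0.0, 0.0], [0.0, 0.0, 0.0], [0.0, 0.0, 0.0], [0.0, 0.0, 0.0], [0.0, 0.0, 0.0], [0.0, 0.0, 0.0], [0.0, 0.0, 0.0]], "grip": [0.6, 0.6, 0.6, 0.6, 0.6, 0.6, 0.6]}
7
```

Emit:
play_rows(
  translation=[
    [0.023, 0.001, -0.02],
    [0.024, 0.001, -0.02],
    [0.023, 0.001, -0.02],
    [0.024, 0.001, -0.02],
    [0.023, 0.001, -0.02],
    [0.023, 0.001, -0.02],
    [0.024, 0.001, -0.019],
    [0, 0, 0],
  ],
  delta_rot=[
    [0, 0, 0],
    [0, 0, 0],
    [0, 0, 0],
    [0, 0, 0],
    [0, 0, 0],
    [0, 0, 0],
    [0, 0, 0],
    [0, 0, 0],
  ],
  grip=[0.6, 0.6, 0.6, 0.6, 0.6, 0.6, 0.6, 0.6],
)

```text
clock: 40.48
tool_pos: [0.4506, -0.142, 0.32]
eef_rot: [-0.664, 0.703, -0.187, 0.176]
contact_force: [0.2, -0.1, -0.0]
opening: 0.801
finger_force: 0.0
```

```bash
cat > chk.py <<'E'
from plan import *
Rm,t=tilt(*RK); ms={}
for c in("side","top"):
    r.snapshot(c)
    for n in("foot_1","clamp_grip","pencil","small_foot"):
        print(c,n,[(round(d["confidence"],2),np.round(d["point"],3).tolist(),(Rm.T@(d["point"]-t)*1000).round(0).tolist() if n=="foot_1" else "") for d in r.look_for(c,n)][:5])
    ms[c]=[d["pixels"].astype(np.float32) for d in r.silhouettes(c,"foot_1") if d["confidence"]>.4]
for i,(y,up) in enumerate([(81,1),(27,-1),(-27,1),(-81,-1)]):
    mk=lambda p:(Rm@R.from_euler("z",p[2]+(0 if up>0 else np.pi)).as_matrix(),Rm@np.array([p[0],p[1],20])/1000+t) if 0 else (Rm@R.from_euler("z",p[2]*.01+(0 if up>0 else np.pi)).as_matrix(),t+Rm@(np.array([p[0],p[1],20])/1000))
    for c in ms:
        uv=proj(c,mk([-1,y,0])[1])[0]; L=[m for m in ms[c] if np.hypot(*(np.argwhere(m).mean(0)[::-1]-uv))<8]
        if not L: print(i+1,c,"none"); continue
        m=max(L,key=lambda m:-np.hypot(*(np.argwhere(m).mean(0)[::-1]-uv)))
        o=fit({c:m},FOOT,mk,[-1,y,0],[3,3,4]); print(i+1,c,"x,y,yaw",o.x[:2].round(1),round(np.degrees(o.x[2]*.01),1),round(o.fun,2))
E
python3 chk.py
```

```text
side foot_1 [(0.82, [0.624, -0.005, 0.073], [10.0, -96.0, 33.0]), (0.81, [0.618, 0.165, 0.067], [-5.0, 74.0, 35.0]), (0.58, [0.609, 0.06, 0.068], [-8.0, -32.0, 37.0]), (0.56, [0.631, 0.107, 0.076], [13.0, 16.0, 34.0]), (0.37, [0.57, -0.301, 0.012], [-55.0, -394.0, -1.0])]
side clamp_grip [(0.51, [0.512, -0.177, 0.15], ''), (0.45, [0.537, -0.181, 0.016], '')]
side pencil [(0.63, [0.424, 0.084, 0.005], ''), (0.34, [0.622, 0.166, 0.064], '')]
side small_foot [(0.82, [0.71, -0.114, 0.047], '')]
top foot_1 [(0.94, [0.619, 0.17, 0.064], [-6.0, 78.0, 31.0]), (0.87, [0.612, 0.067, 0.068], [-6.0, -24.0, 35.0]), (0.65, [0.627, 0.116, 0.078], [10.0, 25.0, 39.0]), (0.57, [0.625, 0.011, 0.074], [10.0, -80.0, 33.0])]
top clamp_grip [(0.18, [0.67, 0.088, 0.061], '')]
top pencil [(0.74, [0.43, 0.086, 0.012], '')]
top small_foot [(0.68, [0.706, -0.104, 0.053], ''), (0.43, [0.58, -0.299, 0.015], '')]
1 side x,y,yaw [-3.5 94.5] 14.1 1.03
1 top x,y,yaw [-0.7 82.7] 0.4 0.14
2 side x,y,yaw [ 1.  33.4] 12.6 0.58
2 top x,y,yaw [-0.8 26.8] 2.8 0.08
3 side x,y,yaw [ -2.9 -21. ] 4.7 0.67
3 top x,y,yaw [ -1. -27.] -0.3 0.13
4 side x,y,yaw [ -1.  -80.8] 7.5 0.25
4 top x,y,yaw [ -0.8 -79. ] -0.0 0.2
```

```bash
python3 -c "
from plant import r
print(r.finish_job())"
```

```text
the job is handed in; nothing more can be done
None
```

I handed the job in at about 41 s of the 72 s. All four feet are interlocked in the rack, flat on the bed and against the ledge. The clamp stands open. The pencil and small foot are where they were, within measuring error; I did not re-measure the square, bevel and chisel. The slot 2 foot may be turned up to about 3°.

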